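# Turn up, load and close a square sample cup on the mixer

### The arm

A 6-joint arm with a two-finger parallel gripper is mounted at the origin on the work surface. World frame = base frame: x ahead of the robot, y to its left, z up, the work surface at z = 0. Lengths are in m, angles in degrees, forces in N, time in s.
With the tool pointing down it reaches from about 0.375 to 0.9 m from the base axis. Payload 3.1 kg.
Tool frame: the origin (TCP) lies on the centre line of the jaws, within the pads' length; the fingertips stand 19 mm ahead of it and the grasp point (between the pads) is the TCP (tips_ahead is the distance from the TCP to the fingertips, in m); z points along the fingers, y is the line along which they close (so a half turn about z gives the same grasp; the last joint's range is limited). The gripper opens to 87 mm and grips with 3 to 60 N. Pads are 19 mm wide; open, the fingers measure 117 mm over their backs; the gripper's body (75 mm by 190 mm) begins 51 mm behind the grasp point.
Start: joints at [62.825, 30.224, 82.088, -0, 67.689, -10.227], TCP at [0.182, 0.598, 0.242] pointing down, gripper open.
Joint ranges: [-176.69, 176.69], [-43.24, 126.21], [12.49, 139.97], [-82, 262], [0, 151.66], [-163.58, 163.58]. Speed limits (degrees/s): [159.86, 159.86, 180, 180, 180, 180].

### API

Orientations are given as a 3x3 rotation matrix whose columns are the frame's x, y, z axes.
In Python, from rig import read_state, capture, hand_in, trace, landmark_of, tips_ahead gives the robot as it stands.
- The arm moves only by the shell command python3 -m jog 'ROWS'. ROWS is JSON, a list of rows, each an object of numbers: "tx", "ty", "tz": the shift along the tool's x, y, z in cm; "roll": the turn about the tool's z in rad; "jaw": the opening, from 0 (shut) to 1 (fully open). A call has 1 to 8 rows; each row shifts and turns the commanded pose from where the row before left it, along the tool's axes as they then stand; what a row does not reach is not made up. A row lasts 1/10 s, in which the tool goes at most 50 mm and 8.59 degrees, less where a joint would pass 70% of its speed; a pose out of reach is approached as far as the arm can. A call with a gripper value outside its range is refused whole. The fingers move at their own pace and stop on an object; the grip force is fixed at half the most. Time passes only in rows, so rows that do not move let the fingers close. It gives the time, the measured TCP pose, the force, the opening and the grip force at its end, in the units of the state.
- read_state(): the state, without advancing time (a new reading comes with each control period).
- capture(name): name is "scene" or "top" or "wrist"; returns a dict with "img" (420x560x3 uint8, red, green, blue), "vertical_fov" (degrees; the focal length in pixels is half the picture's height over the tangent of half this angle, whatever the lens; pixels are square), "cx", "cy" (the principal point, pixels), "cam_to_world" (4x4, takes a point from camera to world coordinates); the wrist camera has in their place "tool_from_camera" (4x4, takes a point from camera to tool coordinates, whose origin is the TCP and whose axes are the flange's). Camera axes: x right, y up, looking along -z (the intrinsics and any distortion apply to the point x, -y, -z); pixel columns grow to the right and rows downward; lengths in m; the calibration is good to about 2 mm. A picture is of the moment at which its call begins: read the wrist's pose just before it. There is no depth.
- hand_in(): hands the job in; it is judged then, once.
Trained networks look in the newest picture that a camera, given by its name, has taken for a name from the list of things; names that differ only in an ending like _2 or _b are one class to them, and where a whole thing is asked for, a point or a joint stands for the part that bears it (a point fixed in the world has none). Each returns a list of dicts, best first, with "p" (0 to 1); they miss things now and then, are a little off and sometimes report something else, mostly with a low value. They report only what shows in the picture. A call takes as long as a camera call. They do not tell look-alikes from the thing itself.
- trace(camera, thing): "pixels" (420x560 bool, what is visible of it) and "bbox" ([left, top, width, height] in pixels, round what is visible of it).
- landmark_of(camera, thing): "point" ([row, column] in pixels: a listed point, or the origin of a listed thing).
The state is a dict: "time_s": time; "joint_positions": joint angles; "qvel": joint speeds; "tau": joint torques, N m; "position": TCP position; "tcp_rot": TCP orientation; "force": force on the tool from outside, world axes, zero at the start; "moment": the same for the moment, N m; "opening": opening from 0.0 (shut) to 1.0 (fully open); "grasp_force": force on a finger pad.
Only numpy, scipy, OpenCV 4.12 (cv2) and the standard library are available. Lean on these libraries where they do the work, as an engineer would, in place of code of your own. Each camera call takes 0.05 s, during which the arm holds its last target. There are 200 camera calls.

### The job

The square steel cup was left to drain mouth-down on the rubber mat: turn it over and stand it mouth-up in the middle of the mixer's square black plate, without letting it drop. Then take the short vial out of the slanted holder and put it in the cup, and last close the cup with the square lid, pushed fully home. Leave the round beaker, the round lid, the tall vial and the other things on the bench where they are.

Things in the scene. Friction and masses are not known exactly. Their poses are not given: they have to be found in the camera images.
- cup: Open cup of square section, plain steel, 56 x 56 mm outside, 72 mm high, walls and floor about 4 mm (inside 48 x 48 mm, 68 mm deep), 0.2 kg. Origin: centre of the outside of its floor; z points from the floor out of the mouth, x and y are square to its sides. It starts mouth-down (z downwards) on the mat, beside the round beaker, in either order. On its side it lies steadily.
- mat: Black rubber draining mat, 270 mm (x) x 160 mm (y), 6 mm thick, fixed. Origin: centre of its underside, on the bench.
- plate (a point): Centre of the top face of the mixer's flat black plate (112 x 112 mm), 50 mm above the bench; axes square to the plate, z up. The mixer's white housing below is 130 x 130 mm and fixed.
- vial: Short closed vial, clear with a white cap, 18 mm in diameter, 56 mm long, about 20 g. Origin: centre of its bottom; z along it to the cap. It starts in one of the two holes of the slanted holder, its cap leaning 35 degrees from vertical towards the holder's -x side; 26 mm of it is in the hole.
- vial_center (a point): Centre of the short vial, on its axis 28 mm from its bottom.
- holder: Black slanted block, 136 mm wide (y), fixed, with two loose holes (22 mm wide, 26 mm deep, 80 mm apart along y) that lean 35 degrees towards its -x side. Origin: centre of its underside, on the bench; the hole mouths are at about x = -22 mm, y = -40 and +40 mm, z = 54 mm.
- tall_vial: Tall vial, like the short one but 95 mm long, in the other hole. To be left alone. Origin: centre of its bottom; z along it to the cap.
- lid: Square steel lid, plate 60 x 60 mm (z = 8 to 13 mm), stepped square plug below it (41 mm wide, lower half 36 mm), black bar grip on top, 36 mm long (x), 16 mm thick (y), z = 13 to 38 mm. Origin: centre of the plug's underside, z up. Lies plug down on the bench. Closed: plate on the cup's rim, origin 64 mm above the cup's, sides roughly parallel to the cup's.
- round_lid: Round steel lid, 72 mm in diameter, same grip; lies on the bench near the square one, in either order. To be left alone. Origin: centre of its underside.
- beaker: Round glass beaker, 68 mm in diameter at the mouth, 88 mm high, mouth-down on the mat. To be left alone. Origin: centre of the outside of its floor (now on top); z out of its mouth.
- jar: White jar, 52 mm in diameter, 75 mm high, a bystander. Origin: centre of its underside.
- jar2: A second jar like the other, a bystander. Origin: centre of its underside.
- tip_box: Blue box, 85 x 120 x 70 mm, a bystander. Origin: centre of its underside.
- wash_bottle: Clear bottle, 64 mm in diameter, 160 mm high, a bystander. Origin: centre of its underside.
- dish: White bowl, 90 mm in diameter, 30 mm high, a bystander. Origin: centre of its underside.
There are look-alikes about, which are no part of the job. Leave any blue or green look-alike of the cup alone. Leave any blue look-alike of the lid alone.

How it is judged:
By the outcome, as a careful person would: the job done as asked, in the order asked, and still so for the second after the job is handed in, with the robot touching nothing.
It also fails if it takes over 70 s, if anything falls off the work surface, if the arm or the gripper's body presses on something with over 40 N, if the wrist force passes 120 N, or if a joint passes its speed limit or range.

## Working session

There is one attempt and no reset: what is moved stays moved. The work goes in short steps, Python scripts to look and compute and a shell command to move; the robot and the scene stay as the last step left them, time stands still between calls to the robot, and variables do not carry over. Pictures are saved under pics/ and viewed, at most 10 in all, crops included, and the job is handed in when it is done.

```bash
ls; mkdir -p pics
python3 - <<'E'
from rig import *
import cv2,numpy as np
s=read_state();print(s)
ims=[]
for c in("scene","top"):
    d=capture(c);print(c,d["vertical_fov"],d["cx"],d["cy"],np.round(d["cam_to_world"],3).tolist(),[k for k in d])
    cv2.imwrite(f"pics/{c}0.png",cv2.cvtColor(d["img"],cv2.COLOR_RGB2BGR))
    for t in["cup","mat","plate","vial","vial_center","holder","tall_vial","lid","round_lid","beaker","jar","tip_box","wash_bottle","dish"]:
        print(t,[(round(r["p"],2),np.round(r["point"]).tolist()) for r in landmark_of(c,t)][:4])
E
```

```text
pics
{'time_s': 0.0, 'joint_positions': array([ 6.28261296e+01,  3.02786459e+01,  8.21553726e+01, -2.98133665e-05,
        6.76906961e+01, -1.02279688e+01]), 'qvel': array([ 0.0246151 ,  0.02302794, -0.07978782,  0.05566156,  0.01424548,
       -0.07857879]), 'tau': array([-1.55434755e-03, -4.40047753e+01, -1.76584393e+01,  6.32114941e-02,
        5.84504195e-02, -1.23763834e-04]), 'position': array([0.18182647, 0.59724505, 0.24058067]), 'tcp_rot': array([[-9.56580252e-01,  2.91467382e-01, -9.93644096e-04],
       [ 2.91468820e-01,  9.56578369e-01, -1.93664713e-03],
       [ 3.86028979e-04, -2.14217467e-03, -9.99997631e-01]]), 'force': array([-0.15337662, -0.25773399, -0.36944575]), 'moment': array([-0.02420126,  0.04464187, -0.01314282]), 'grasp_force': 0.0, 'opening': 1.0003922023283358}
scene 52.0524146254977 286.3256928802264 206.37646093302422 [[0.657, -0.632, 0.411, 1.076], [0.753, 0.543, -0.37, -0.481], [0.011, 0.553, 0.833, 1.134], [0.0, 0.0, 0.0, 1.0]] ['img', 'vertical_fov', 'cx', 'cy', 'cam_to_world']
cup [(0.84, [149.0, 424.0]), (0.74, [256.0, 185.0]), (0.72, [123.0, 396.
[... 753 characters left out ...]
_to_world']
cup [(0.93, [186.0, 194.0]), (0.84, [173.0, 141.0]), (0.64, [158.0, 220.0]), (0.59, [208.0, 133.0])]
mat [(0.65, [215.0, 202.0])]
plate [(0.87, [208.0, 272.0])]
vial [(0.49, [207.0, 362.0])]
vial_center [(0.43, [208.0, 358.0])]
holder [(0.69, [201.0, 350.0])]
tall_vial [(0.64, [231.0, 191.0]), (0.61, [200.0, 334.0]), (0.6, [205.0, 360.0]), (0.19, [235.0, 367.0])]
lid [(0.79, [276.0, 341.0]), (0.51, [263.0, 308.0]), (0.49, [235.0, 327.0])]
round_lid [(0.81, [236.0, 364.0]), (0.69, [223.0, 422.0]), (0.68, [232.0, 189.0])]
beaker [(0.78, [231.0, 189.0])]
jar [(0.74, [151.0, 289.0]), (0.57, [157.0, 257.0])]
tip_box [(0.66, [152.0, 314.0])]
wash_bottle []
dish [(0.83, [158.0, 219.0])]
```

Run:
```python
import cv2
for c,(y0,y1,x0,x1) in {"scene":(90,340,100,460),"top":(110,300,100,450)}.items():
    i=cv2.imread(f"pics/{c}0.png")[y0:y1,x0:x1]
    cv2.imwrite(f"pics/{c}0c.png",cv2.resize(i,None,fx=2.2,fy=2.2,interpolation=cv2.INTER_CUBIC))
```

```text
(no output)
```

View pics/scene0c.png

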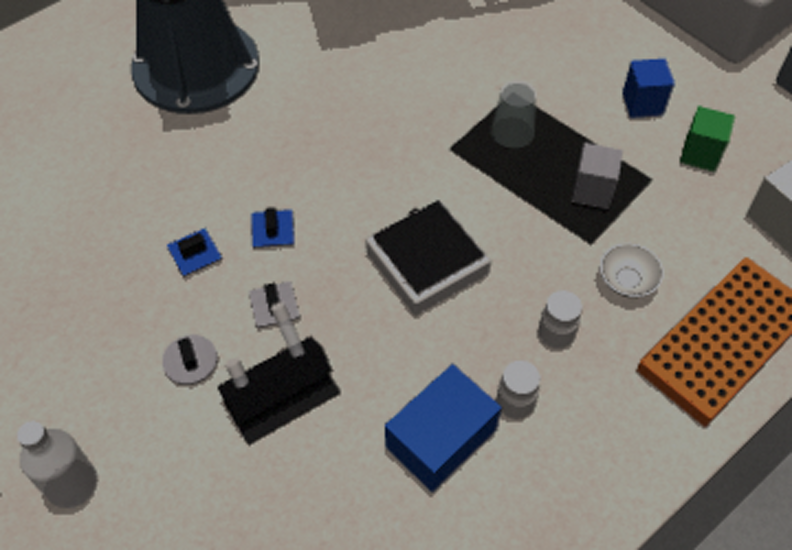

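View pics/top0c.png

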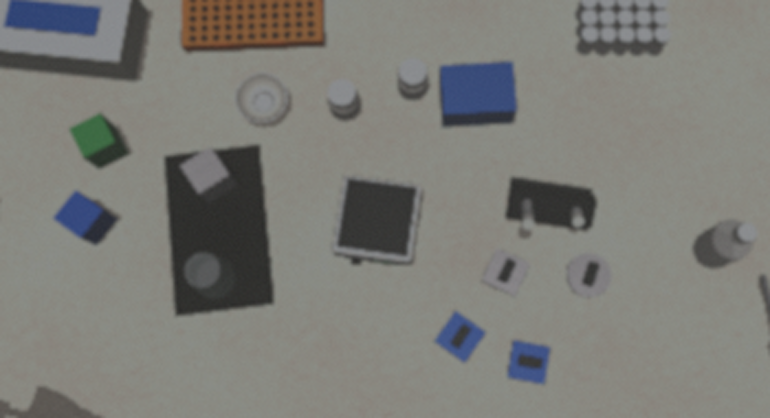

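The scene crop shows the grey cup at (600,160), with the beaker at (515,115). The grey square lid at (273,303) lies next to the holder. The tall vial is the near-lid one at (290,330) and the short vial is at (235,373). The blue and green ones are decoys. The tool can only translate and roll, so I'll turn the cup by pivoting it in the grip against the mat. Next I'll work out coarse positions.

```bash
cat > h.py <<'E'
from rig import *
import numpy as np, cv2
def cam(name):
    s=read_state(); d=capture(name); d["s"]=s
    if name=="wrist":
        T=np.eye(4);T[:3,:3]=s["tcp_rot"];T[:3,3]=s["position"];d["cam_to_world"]=T@d["tool_from_camera"]
    d["f"]=210/np.tan(np.radians(d["vertical_fov"]/2)); return d
def ray(d,rc):
    r,c=rc; v=np.array([(c-d["cx"])/d["f"],-(r-d["cy"])/d["f"],-1]); T=d["cam_to_world"]
    return T[:3,3],T[:3,:3]@v
def onz(d,rc,z):
    o,v=ray(d,rc); return o+v*(z-o[2])/v[2]
def proj(d,P):
    T=d["cam_to_world"];q=(np.atleast_2d(P)-T[:3,3])@T[:3,:3]
    return np.c_[d["cy"]-d["f"]*q[:,1]/-q[:,2],d["cx"]+d["f"]*q[:,0]/-q[:,2]]
def tri(obs):
    A=np.zeros((3,3));b=np.zeros(3)
    for d,rc in obs:
        o,v=ray(d,rc);v=v/np.linalg.norm(v);M=np.eye(3)-np.outer(v,v);A+=M;b+=M@o
    return np.linalg.solve(A,b)
def save(d,n): cv2.imwrite("pics/"+n+".png",cv2.cvtColor(d["img"],cv2.COLOR_RGB2BGR))
def go(p):  # shift in tool axes (cm) to world TCP p
    s=read_state(); return np.round(s["tcp_rot"].T@(np.array(p)-s["position"])*100,2)
E
python3 - <<'E'
from h import *
S=cam("scene");T=cam("top")
for n,a,b,z in[("cup floor",(164,371),(186,194),.078),("beaker",(132,337),(231,189),.094),("plate",(199,295),(208,272),.05),("lid",(228,222),(235,327),0.0),("vialcap",(255,206),(207,362),.075),("tallcap",None,None,0),("holder",(271,227),(201,350),0),("rlid",(256,190),(236,364),0),("mat",(163,350),(215,202),0),("dish",(219,383),(158,219),0)]:
    if a is None: continue
    print(n,np.round(onz(S,a,z),3),np.round(onz(T,b,z),3),"tri",np.round(tri([(S,a),(T,b)]),3))
W=cam("wrist");print(W["vertical_fov"],W["cx"],W["cy"],np.round(W["tool_from_camera"],3).tolist());save(W,"w0")
print([ (t,[(round(r["p"],2),np.round(r["point"]).tolist()) for r in landmark_of("wrist",t)][:3]) for t in("cup","beaker","mat","plate")])
print("go cup", go([0.32,0.25,0.25]))
E
```

```text
cup floor [0.609 0.297 0.078] [0.611 0.298 0.078] tri [0.61  0.297 0.08 ]
beaker [0.451 0.3   0.094] [0.451 0.303 0.094] tri [0.45  0.302 0.093]
plate [0.538 0.038 0.05 ] [0.54  0.027 0.05 ] tri [0.541 0.03  0.059]
lid [ 0.448 -0.179  0.   ] [ 0.452 -0.17   0.   ] tri [ 0.45  -0.174 -0.001]
vialcap [ 0.531 -0.283  0.075] [ 0.54  -0.286  0.075] tri [ 0.537 -0.284  0.086]
holder [ 0.574 -0.253  0.   ] [ 0.578 -0.257  0.   ] tri [ 0.577 -0.255  0.007]
rlid [ 0.464 -0.306  0.   ] [ 0.449 -0.303  0.   ] tri [ 0.453 -0.305 -0.019]
mat [0.525 0.303 0.   ] [0.523 0.283 0.   ] tri [0.526 0.287 0.011]
dish [0.749 0.22  0.   ] [0.741 0.23  0.   ] tri [ 0.745  0.231 -0.015]
71.79820973898177 279.40252133657333 210.02227953734402 [[0.001, 0.964, 0.265, 0.074], [1.0, -0.001, -0.0, 0.0], [-0.0, 0.265, -0.964, -0.142], [0.0, 0.0, 0.0, 1.0]]
[('cup', []), ('beaker', []), ('mat', []), ('plate', [])]
go cup [-23.33 -29.25  -0.84]
```

```bash
R='{}'; python3 -m jog '[{"tx":-4,"ty":-1.3},{"tx":-4,"ty":-1.3},{"tx":-4,"ty":-1.3},{"tx":-4,"ty":-1.3},{"tx":-4,"ty":-1.3},{"tx":-4,"ty":-1.3},{"tx":-4,"ty":-1.3},{"tx":-4,"ty":-1.3}]'; python3 -m jog '[{"tx":-4,"ty":-1.3},{"tx":-4,"ty":-1.3},{"tx":-4,"ty":-1.3},{"tx":-4,"ty":-1.3},{"tx":-1.5,"ty":-0.6},{}]'
python3 - <<'E'
from h import *
W=cam("wrist");save(W,"w1")
print(W["s"]["time_s"],W["s"]["joint_positions"],W["s"]["position"],go([.61,.297,.25]))
for r in trace("wrist","cup"):
    print(r["p"],r["bbox"])
for t in("cup","beaker","mat"): print(t,[(round(r["p"],2),np.round(r["point"],1).tolist()) for r in landmark_of("wrist",t)][:3])
E
```

```text
1.85 [ 6.28230236e+01  3.02239552e+01  8.20875664e+01  3.16732390e-04
  6.76901786e+01 -1.02271079e+01] [0.18216551 0.59783599 0.24154431] [-49.7  -16.3   -0.85]
cup []
beaker []
mat []$[0]: bad value
$[0]: bad value
```

View pics/w1.png

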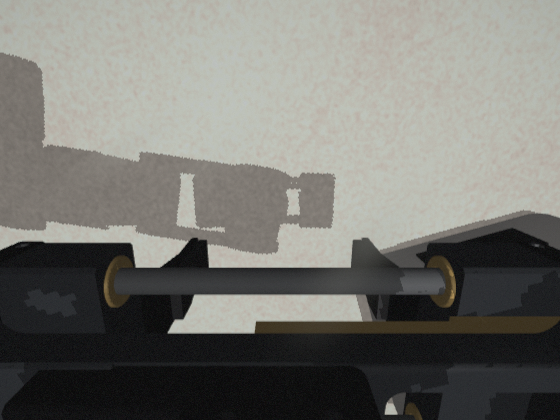

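The picture shows empty bench, since the move was refused; each row probably needs all its keys.

```bash
python3 -m jog '[{"tx":-4,"ty":-1.3,"tz":0,"roll":0,"jaw":1}]'; python3 -m jog --help 2>&1 | head
```

```text
time_s: 2.2
position: [0.2137, 0.5758, 0.2416]
tcp_rot: [[-0.958, 0.286, -0.001], [0.286, 0.958, 0.002], [0.002, 0.002, -1.0]]
force: [0.8, 0.0, -0.1]
opening: 1.0
grasp_force: 0.0
invalid input: not JSON, or not a number
```

```bash
python3 -m jog '[{"tx":-4,"ty":-1.3,"tz":0,"roll":0,"jaw":1},{"tx":-4,"ty":-1.3,"tz":0,"roll":0,"jaw":1},{"tx":-4,"ty":-1.3,"tz":0,"roll":0,"jaw":1},{"tx":-4,"ty":-1.3,"tz":0,"roll":0,"jaw":1},{"tx":-4,"ty":-1.3,"tz":0,"roll":0,"jaw":1},{"tx":-4,"ty":-1.3,"tz":0,"roll":0,"jaw":1},{"tx":-4,"ty":-1.3,"tz":0,"roll":0,"jaw":1},{"tx":-4,"ty":-1.3,"tz":0,"roll":0,"jaw":1}]'; python3 -m jog '[{"tx":-4,"ty":-1.3,"tz":0,"roll":0,"jaw":1},{"tx":-4,"ty":-1.3,"tz":0,"roll":0,"jaw":1},{"tx":-4,"ty":-1.3,"tz":0,"roll":0,"jaw":1},{"tx":-1.7,"ty":-0.7,"tz":0,"roll":0,"jaw":1},{"tx":0,"ty":0,"tz":0,"roll":0,"jaw":1},{"tx":0,"ty":0,"tz":0,"roll":0,"jaw":1}]'
python3 - <<'E'
from h import *
W=cam("wrist");save(W,"w2")
print(W["s"]["time_s"],W["s"]["joint_positions"],W["s"]["position"],go([.61,.297,.25]))
for t in("cup","beaker","mat"): print(t,[(round(r["p"],2),np.round(r["point"],1).tolist()) for r in landmark_of("wrist",t)][:3])
for r in trace("wrist","cup"): print(r["p"],r["bbox"])
E
```

```text
time_s: 3.0
position: [0.4938, 0.3799, 0.2417]
tcp_rot: [[-0.957, 0.292, 0.0], [0.292, 0.957, 0.0], [-0.0, 0.0, -1.0]]
force: [0.1, 0.1, -0.1]
opening: 0.998
grasp_force: 0.0
time_s: 3.6
position: [0.6088, 0.2975, 0.2412]
tcp_rot: [[-0.956, 0.292, -0.002], [0.292, 0.956, 0.0], [0.002, -0.0, -1.0]]
force: [0.4, -0.2, 0.0]
opening: 1.004
grasp_force: 0.0
3.6 [ 1.65881947e+01  3.44787260e+01  7.38097976e+01  6.45974044e-02
  7.18206329e+01 -5.64690346e+01] [0.60883473 0.29750538 0.24119554] [-0.19 -0.06 -0.87]
cup [(0.88, [198.2, 459.1]), (0.78, [195.4, 282.1]), (0.7, [73.3, 455.4])]
beaker [(0.75, [32.7, 222.2])]
mat [(0.56, [126.0, 256.3])]
0.77 [246.7, 154.7, 72.0, 77.4]
0.74 [387.1, 32.1, 106.4, 78.8]
0.7 [401.2, 158.3, 92.6, 75.3]
```

View pics/w2.png

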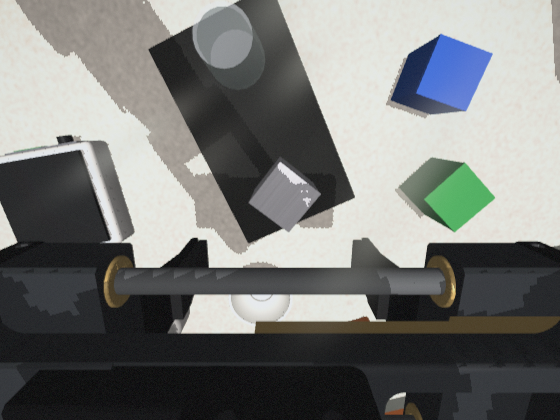

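The wrist view shows the cup's upturned floor with corners near (col,row) (285,157), (321,190), (289,231) and (248,197). The beaker is at (235,47).

Run:
```python
from h import *
W=cam("wrist");capture
r=[t for t in trace("wrist","cup") if abs(t["bbox"][0]-247)<15][0]
m=r["pixels"].astype(np.uint8)
ys,xs=np.nonzero(m)
P=np.array([onz(W,(y,x),.078)[:2] for y,x in zip(ys,xs)])
(c,sz,a)=cv2.minAreaRect((P*1000).astype(np.float32));print("mask rect",c,sz,a)
Q=np.array([onz(W,(y,x),.078)[:2] for x,y in[(285,157),(321,190),(289,231),(248,197)]])*1000
print(Q.round(0).tolist(),Q.mean(0));e=np.diff(np.r_[Q,Q[:1]],axis=0);print(np.linalg.norm(e,axis=1),np.degrees(np.arctan2(e[:,1],e[:,0])))
print("mat",[onz(W,(y,x),.006).round(3).tolist() for x,y in[(150,48),(354,197),(248,242)]])
print("beaker",onz(W,(36,222),.094))
s=W["s"];print("tool yaw y",np.degrees(np.arctan2(s["tcp_rot"][1,1],s["tcp_rot"][0,1])))
```

```text
mask rect (605.1455688476562, 304.5385437011719) (59.810245513916016, 60.151885986328125) 34.64244842529297
[[566.0, 318.0], [610.0, 345.0], [645.0, 299.0], [595.0, 268.0]] [603.98243893 307.51696264]
[52.30065036 57.66062157 59.23078132 58.37079812] [  31.19548775  -52.88620598 -147.82808956  120.23729674]
mat [[0.405, 0.202, 0.006], [0.649, 0.391, 0.006], [0.669, 0.235, 0.006]]
beaker [0.44585518 0.29466119 0.094     ]
tool yaw y 73.17205162890892
```

```bash
python3 -m jog '[{"tx":0.3,"ty":0.4,"tz":1,"roll":0,"jaw":1},{"tx":0,"ty":0,"tz":2,"roll":0.135,"jaw":1},{"tx":0,"ty":0,"tz":2,"roll":0.135,"jaw":1},{"tx":0,"ty":0,"tz":2,"roll":0.135,"jaw":1},{"tx":0,"ty":0,"tz":2,"roll":0.135,"jaw":1},{"tx":0,"ty":0,"tz":1,"roll":0.135,"jaw":1},{"tx":0,"ty":0,"tz":0,"roll":0,"jaw":1}]'
python3 - <<'E'
from h import *
W=cam("wrist");save(W,"w3")
for c in("wrist","scene","top"):
  d=W if c=="wrist" else cam(c)
  for l in landmark_of(c,"cup"): print(c,l["p"],np.round(l["point"]),onz(d,l["point"],.078))
for r in trace("wrist","cup"):
    ys,xs=np.nonzero(r["pixels"]);P=np.array([onz(W,(y,x),.078)[:2] for y,x in zip(ys,xs)])
    print(r["p"],r["bbox"],cv2.minAreaRect((P*1000).astype(np.float32)))
s=W["s"];print("tool y yaw",np.degrees(np.arctan2(s["tcp_rot"][1,1],s["tcp_rot"][0,1])),s["position"],s["joint_positions"])
E
```

```text
time_s: 4.65
position: [0.6064, 0.3016, 0.1387]
tcp_rot: [[-0.565, 0.825, -0.005], [0.825, 0.565, -0.001], [0.002, -0.005, -1.0]]
force: [0.4, -0.3, -0.3]
opening: 1.002
grasp_force: 0.0
wrist 0.8 [ 56. 517.] [0.66207257 0.48443273 0.078     ]
wrist 0.64 [231. 282.] [0.6064529  0.30394244 0.078     ]
scene 0.95 [160. 370.] [0.59492994 0.30720865 0.078     ]
scene 0.75 [147. 429.] [0.68216697 0.49331748 0.078     ]
scene 0.45 [123. 394.] [0.53744664 0.48850802 0.078     ]
top 0.72 [153. 314.] [ 0.73322809 -0.12212131  0.078     ]
top 0.61 [206. 138.] [0.53781201 0.48778287 0.078     ]
0.75 [319.5, 0.8, 44.8, 12.5] ((554.7185668945312, 442.86383056640625), (24.213624954223633, 8.502058982849121), 34.325836181640625)
0.7 [416.5, 0.8, 140.2, 114.1] ((651.3004150390625, 473.2818603515625), (84.9366226196289, 62.96477508544922), 29.093002319335938)
0.55 [241.8, 177.1, 80.2, 91.3] ((604.221435546875, 308.2232971191406), (56.785064697265625, 68.05900573730469), 34.754356384277344)
tool y yaw 34.40669901521666 [0.60640376 0.3016409  0.13868512] [ 1.70109453e+01  4.09870831e+01  7.86586501e+01  8.64898224e-03
  6.06606966e+01 -1.73997615e+01]
```

View pics/w3.png

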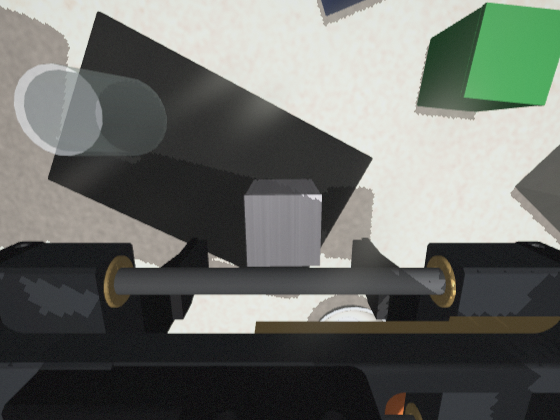

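The cup is square to the jaws, with its top face spanning cols 246–321 and rows 193–267.

Run:
```python
from h import *
W=cam("wrist");s=W["s"]
for c,r in[(247,193),(321,193),(246,266),(321,266)]:
    print((s["tcp_rot"].T@(onz(W,(r,c),.078)-s["position"])*1000).round(1))
```

```text
[ 29.7 -24.   64.4]
[29.7 29.9 64.5]
[-28.5 -26.4  64.5]
[-28.5  32.2  64.5]
```

```bash
python3 -m jog '[{"tx":0.1,"ty":0.3,"tz":3,"roll":0,"jaw":1},{"tx":0,"ty":0,"tz":3,"roll":0,"jaw":1},{"tx":0,"ty":0,"tz":2.5,"roll":0,"jaw":1},{"tx":0,"ty":0,"tz":1.2,"roll":0,"jaw":1},{"tx":0,"ty":0,"tz":0,"roll":0,"jaw":0.5},{"tx":0,"ty":0,"tz":0,"roll":0,"jaw":0.4},{"tx":0,"ty":0,"tz":0,"roll":0,"jaw":0.4},{"tx":0,"ty":0,"tz":0,"roll":0,"jaw":0.4}]';  python3 -m jog '[{"tx":0,"ty":0,"tz":0,"roll":0,"jaw":0.4}]'
```

```text
time_s: 5.85
position: [0.6113, 0.3046, 0.0462]
tcp_rot: [[-0.565, 0.825, 0.003], [0.825, 0.565, 0.001], [-0.001, 0.003, -1.0]]
force: [-0.3, -0.9, 0.3]
opening: 0.725
grasp_force: 1.6
time_s: 5.95
position: [0.6098, 0.304, 0.0457]
tcp_rot: [[-0.565, 0.825, -0.001], [0.825, 0.565, -0.001], [-0.0, -0.001, -1.0]]
force: [-1.9, -2.2, 5.9]
opening: 0.642
grasp_force: 30.0
```

```bash
python3 -m jog '[{"tx":0,"ty":0,"tz":0,"roll":0,"jaw":0.72},{"tx":0,"ty":0,"tz":0.35,"roll":0,"jaw":0.72},{"tx":0,"ty":0,"tz":0,"roll":0,"jaw":0.4},{"tx":0,"ty":0,"tz":0,"roll":0,"jaw":0.4},{"tx":0,"ty":0,"tz":0,"roll":0,"jaw":0.4}]'; python3 -m jog '[{"tx":0,"ty":0,"tz":-1.5,"roll":0,"jaw":0.4},{"tx":0,"ty":0,"tz":-1,"roll":0.12,"jaw":0.4},{"tx":0,"ty":0,"tz":0,"roll":0.12,"jaw":0.4},{"tx":0,"ty":0,"tz":0,"roll":0.12,"jaw":0.4},{"tx":0,"ty":0,"tz":0,"roll":0.11,"jaw":0.4},{"tx":2.6,"ty":0,"tz":0,"roll":0,"jaw":0.4},{"tx":2.5,"ty":0,"tz":0,"roll":0,"jaw":0.4},{"tx":0,"ty":0,"tz":0,"roll":0,"jaw":0.4}]'
```

```text
time_s: 6.45
position: [0.6101, 0.3042, 0.0406]
tcp_rot: [[-0.565, 0.825, -0.001], [0.825, 0.565, -0.0], [0.0, -0.001, -1.0]]
force: [-0.1, -0.4, -1.6]
opening: 0.634
grasp_force: 30.0
time_s: 7.25
position: [0.6032, 0.3581, 0.067]
tcp_rot: [[-0.132, 0.991, 0.001], [0.991, 0.132, 0.002], [0.002, 0.002, -1.0]]
force: [-0.1, -0.7, -2.2]
opening: 0.637
grasp_force: 30.0
```

```bash
python3 -m jog '[{"tx":0,"ty":0,"tz":1.5,"roll":0,"jaw":0.4},{"tx":0,"ty":0,"tz":1.1,"roll":0,"jaw":0.4},{"tx":0,"ty":0,"tz":0.1,"roll":0,"jaw":0.4},{"tx":0,"ty":0,"tz":0,"roll":0,"jaw":0.4}]'; python3 -m jog '[{"tx":-0.5,"ty":0,"tz":-0.25,"roll":0,"jaw":0.4},{"tx":-0.5,"ty":0,"tz":-0.25,"roll":0,"jaw":0.4},{"tx":0,"ty":0,"tz":0,"roll":0,"jaw":0.4}]'
python3 - <<'E'
from h import *
W=cam("wrist");save(W,"w4");print(W["s"]["force"],W["s"]["position"])
E
```

```text
time_s: 7.65
position: [0.6037, 0.354, 0.0391]
tcp_rot: [[-0.129, 0.992, -0.001], [0.992, 0.129, 0.0], [0.0, -0.001, -1.0]]
force: [-1.9, 0.3, 4.0]
opening: 0.644
grasp_force: 30.0
time_s: 7.95
position: [0.6051, 0.3433, 0.0436]
tcp_rot: [[-0.128, 0.992, -0.001], [0.992, 0.128, -0.001], [-0.001, -0.001, -1.0]]
force: [0.0, -0.5, -2.8]
opening: 0.641
grasp_force: 30.0
[ 0.0481314  -0.490317   -2.77018436] [0.60509753 0.34325572 0.04361762]
```

View pics/w4.png

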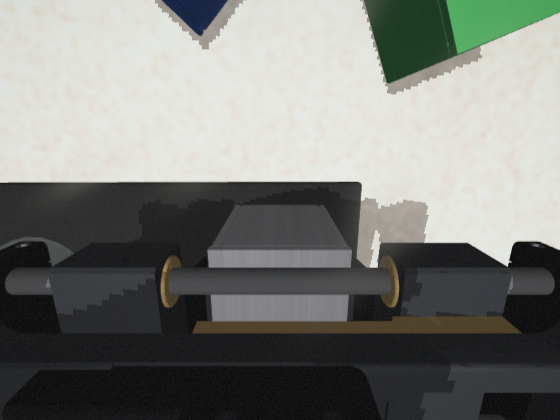

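The cup lifted flat instead of pivoting, so the pads hold it too firmly against rotation. I'll set it back on the mat and see whether a looser jaw command lowers the grip force.

```bash
python3 -m jog '[{"tx":0,"ty":0,"tz":0.35,"roll":0,"jaw":0.4},{"tx":0,"ty":0,"tz":0,"roll":0,"jaw":0.63},{"tx":0,"ty":0,"tz":0,"roll":0,"jaw":0.63}]'; python3 -m jog '[{"tx":0,"ty":0,"tz":0,"roll":0,"jaw":0.638},{"tx":0,"ty":0,"tz":0,"roll":0,"jaw":0.638}]';python3 -m jog '[{"tx":0,"ty":0,"tz":0,"roll":0,"jaw":0.643},{"tx":0,"ty":0,"tz":0,"roll":0,"jaw":0.643}]'
```

```text
time_s: 8.3
position: [0.6046, 0.345, 0.0401]
tcp_rot: [[-0.13, 0.992, -0.001], [0.992, 0.13, -0.0], [-0.0, -0.001, -1.0]]
force: [-0.1, -0.2, -2.4]
opening: 0.644
grasp_force: 30.0
time_s: 8.5
position: [0.6049, 0.3451, 0.0406]
tcp_rot: [[-0.13, 0.992, 0.0], [0.992, 0.13, 0.0], [0.0, 0.0, -1.0]]
force: [0.4, 0.2, -1.5]
opening: 0.644
grasp_force: 16.9
time_s: 8.7
position: [0.6049, 0.345, 0.0406]
tcp_rot: [[-0.13, 0.992, 0.0], [0.992, 0.13, 0.0], [0.0, 0.0, -1.0]]
force: [-0.2, 0.5, -2.4]
opening: 0.64
grasp_force: 1.6
```

The grip force follows the jaw command: 0.638 gives 17 N and 0.643 gives 1.6 N. I'll pivot with a light grip.

```bash
python3 -m jog '[{"tx":0,"ty":0,"tz":0.15,"roll":0,"jaw":0.642},{"tx":-0.48,"ty":0,"tz":-0.28,"roll":0,"jaw":0.6415},{"tx":-0.52,"ty":0,"tz":-0.26,"roll":0,"jaw":0.6415},{"tx":0,"ty":0,"tz":0,"roll":0,"jaw":0.6415}]';  python3 -m jog '[{"tx":-0.55,"ty":0,"tz":-0.19,"roll":0,"jaw":0.6415},{"tx":-0.57,"ty":0,"tz":-0.12,"roll":0,"jaw":0.6415},{"tx":-0.58,"ty":0,"tz":-0.05,"roll":0,"jaw":0.6415},{"tx":-0.58,"ty":0,"tz":0.03,"roll":0,"jaw":0.6415},{"tx":0,"ty":0,"tz":0,"roll":0,"jaw":0.6415}]'
python3 - <<'E'
from h import *
W=cam("wrist");S=cam("scene");save(W,"w5");i=S["img"][100:240,290:450]
a=W["img"][150:400,120:440]
i=cv2.resize(i,None,fx=2.5,fy=2.5);b=np.zeros((350,720,3),np.uint8);b[:250,:320]=a;b[:350,320:]=i[:350]
cv2.imwrite("pics/w5b.png",b[...,::-1]);
E
```

```text
time_s: 9.1
position: [0.6069, 0.3341, 0.0451]
tcp_rot: [[-0.129, 0.992, 0.001], [0.992, 0.129, -0.0], [-0.0, 0.001, -1.0]]
force: [1.1, -0.3, -2.3]
opening: 0.643
grasp_force: 6.2
time_s: 9.6
position: [0.6093, 0.3113, 0.0477]
tcp_rot: [[-0.129, 0.992, -0.0], [0.992, 0.129, -0.0], [-0.0, -0.0, -1.0]]
force: [-1.1, 0.2, -2.3]
opening: 0.639
grasp_force: 6.2
```

View pics/w5b.png

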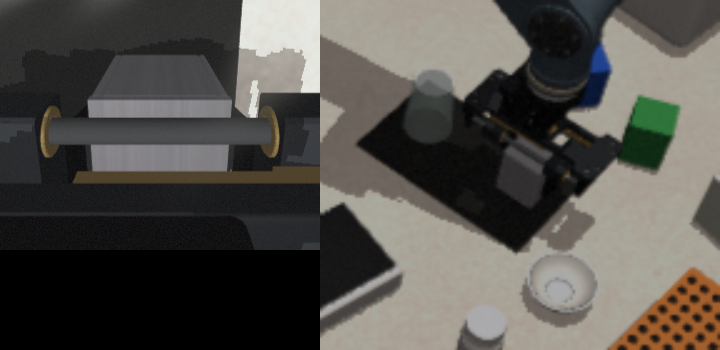

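The cup is still upright in the grip at the right of the mat, so friction on the mat isn't enough. I'll use the mixer's fixed plate edge as a ledge instead: the rim goes on the edge and I press down. First I'll lift and look at the mixer.

```bash
python3 -m jog '[{"tx":0,"ty":0,"tz":0,"roll":0,"jaw":0.4},{"tx":0,"ty":0,"tz":-4,"roll":0,"jaw":0.4},{"tx":0,"ty":0,"tz":-4,"roll":0,"jaw":0.4},{"tx":-2.5,"ty":-1.8,"tz":-4,"roll":0,"jaw":0.4},{"tx":-2.5,"ty":-1.8,"tz":-2,"roll":0,"jaw":0.4},{"tx":-2.6,"ty":-1.8,"tz":0,"roll":0.11,"jaw":0.4},{"tx":-2.6,"ty":-1.8,"tz":0,"roll":0.11,"jaw":0.4},{"tx":0,"ty":0,"tz":0,"roll":0,"jaw":0.4}]'; python3 -m jog '[{"tx":0,"ty":0,"tz":0,"roll":0,"jaw":0.4}]'
python3 - <<'E'
from h import *
W=cam("wrist");save(W,"w6")
print(W["s"]["position"],[(l["p"],l["point"],onz(W,l["point"],.05)) for l in landmark_of("wrist","plate")])
for c in("scene","top"):
    d=cam(c);print(c,[(l["p"],onz(d,l["point"],.05)) for l in landmark_of(c,"plate")])
E
```

```text
time_s: 10.5
position: [0.5448, 0.2014, 0.1874]
tcp_rot: [[0.093, 0.996, -0.005], [0.996, -0.093, -0.002], [-0.002, -0.004, -1.0]]
force: [-0.0, 0.3, -1.9]
opening: 0.64
grasp_force: 30.0
time_s: 10.6
position: [0.5482, 0.2039, 0.1878]
tcp_rot: [[0.09, 0.996, 0.001], [0.996, -0.09, 0.001], [0.001, 0.001, -1.0]]
force: [0.1, -0.1, -1.4]
opening: 0.641
grasp_force: 30.0
[0.54824402 0.20391713 0.18775159] []
scene []
top [(0.62, array([0.53824247, 0.03400759, 0.05      ]))]
```

View pics/w6.png

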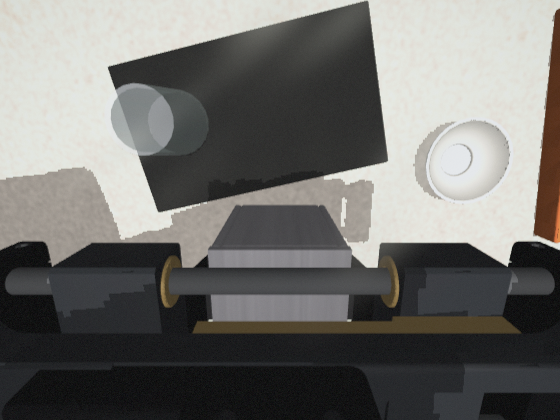

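The wrist view shows only the mat, beaker at (145,120) and dish at (460,160); the mixer is hidden behind the gripper. I'll segment the plate numerically from the earlier pictures.

```bash
cat >> h.py <<'E'
def dark(d,img,seed,z,th=60):
    g=cv2.cvtColor(img,cv2.COLOR_BGR2GRAY);m=(g<th).astype(np.uint8);m=cv2.morphologyEx(m,cv2.MORPH_OPEN,np.ones((3,3)))
    _,L=cv2.connectedComponents(m);k=L[seed];ys,xs=np.nonzero(L==k)
    P=np.array([onz(d,(y,x),z)[:2]*1000 for y,x in zip(ys,xs)],np.float32)
    return k,len(ys),cv2.minAreaRect(P)
E
python3 - <<'E'
from h import *
S=cam("scene");T=cam("top")
for th in(50,65,80):
    print(th,dark(S,cv2.imread("pics/scene0.png"),(199,295),.05,th),dark(T,cv2.imread("pics/top0.png"),(208,272),.05,th))
    print(" mat",dark(S,cv2.imread("pics/scene0.png"),(175,345),.006,th),dark(T,cv2.imread("pics/top0.png"),(210,205),.006,th))
E
```

```text
50 (np.int32(12), 1099, ((542.5034790039062, 31.192096710205078), (110.75468444824219, 112.5007095336914), 82.45526123046875)) (np.int32(0), 221133, ((616.8400268554688, -1.60986328125), (1526.4097900390625, 2209.242431640625), 0.4100351929664612))
 mat (np.int32(9), 2482, ((529.8780517578125, 294.26861572265625), (267.4638366699219, 158.45654296875), 7.762510776519775)) (np.int32(6), 1896, ((527.480712890625, 293.25823974609375), (256.9305419921875, 148.96768188476562), 7.399257659912109))
65 (np.int32(16), 1113, ((541.6768188476562, 30.71798324584961), (112.39395904541016, 114.38140106201172), 82.4945297241211)) (np.int32(11), 855, ((539.9519653320312, 30.729549407958984), (103.99820709228516, 104.46361541748047), 82.6327896118164))
 mat (np.int32(11), 2651, ((530.0228881835938, 293.7436828613281), (267.6346740722656, 159.5695343017578), 7.778339862823486)) (np.int32(9), 2507, ((527.5423583984375, 292.9769287109375), (262.5855407714844, 153.60537719726562), 7.5116472244262695))
80 (np.int32(13), 1158, ((539.9006958007812, 31.34650421142578), (113.17623901367188, 120.1768798828125), 82.4945297241211)) (np.int32(21), 933, ((539.7276611328125, 30.64263916015625), (108.36968994140625, 108.8619613647461), 82.34725952148438))
 mat (np.int32(8), 2722, ((529.6454467773438, 294.07135009765625), (269.7098388671875, 162.93495178222656), 7.495539665222168)) (np.int32(18), 2697, ((527.7177734375, 293.2640075683594), (266.2572937011719, 157.9136199951172), 7.3938398361206055))
```

Scene and top agree: plate centre at (0.541, 0.031), yaw −7.5°. I'll bring the cup's rim onto the +y edge with about 7 mm overlap.

```bash
python3 -m jog '[{"tx":0,"ty":0,"tz":0,"roll":0.04,"jaw":0.4},{"tx":-3,"ty":0.5,"tz":0,"roll":0,"jaw":0.4},{"tx":-3,"ty":0.5,"tz":2,"roll":0,"jaw":0.4},{"tx":-3.5,"ty":0.5,"tz":2,"roll":0,"jaw":0.4},{"tx":0,"ty":0,"tz":3,"roll":0,"jaw":0.4},{"tx":0,"ty":0,"tz":2.8,"roll":0,"jaw":0.4},{"tx":0,"ty":0,"tz":0,"roll":0,"jaw":0.4}]'; python3 -m jog '[{"tx":0,"ty":0,"tz":0,"roll":0,"jaw":0.4}]';python3 - <<'E'
from h import *
print(go([.551,.1073,.090]))
E
```

```text
time_s: 11.7
position: [0.5482, 0.1075, 0.0861]
tcp_rot: [[0.13, 0.991, -0.008], [0.991, -0.13, 0.0], [-0.001, -0.008, -1.0]]
force: [-0.6, -0.6, -1.8]
opening: 0.644
grasp_force: 30.0
time_s: 11.8
position: [0.5509, 0.108, 0.0893]
tcp_rot: [[0.129, 0.992, -0.001], [0.992, -0.129, 0.0], [-0.0, -0.001, -1.0]]
force: [0.6, 0.4, -3.1]
opening: 0.642
grasp_force: 30.0
[-0.07  0.02 -0.07]
```

```bash
python3 -m jog '[{"tx":0,"ty":0,"tz":0.45,"roll":0,"jaw":0.4},{"tx":0.2,"ty":0,"tz":0.3,"roll":0,"jaw":0.641},{"tx":0.3,"ty":0,"tz":0.35,"roll":0,"jaw":0.641},{"tx":0.3,"ty":0,"tz":0.35,"roll":0,"jaw":0.641},{"tx":0,"ty":0,"tz":0,"roll":0,"jaw":0.641}]';python3 -m jog '[{"tx":0.3,"ty":0,"tz":0.45,"roll":0,"jaw":0.641},{"tx":0.3,"ty":0,"tz":0.45,"roll":0,"jaw":0.641},{"tx":0.1,"ty":0,"tz":0.5,"roll":0,"jaw":0.641},{"tx":0.1,"ty":0,"tz":0.5,"roll":0,"jaw":0.641},{"tx":0,"ty":0,"tz":0,"roll":0,"jaw":0.641}]'
python3 - <<'E'
from h import *
W=cam("wrist");save(W,"w7");S=cam("scene");save(S,"s7")
print(W["s"]["force"],W["s"]["position"])
# compare gray profile along column 280 of wrist image vs w6
a=cv2.imread("pics/w6.png",0);b=cv2.imread("pics/w7.png",0)
for n,i in(("w6",a),("w7",b)): print(n,i[150:270:6,280].tolist())
E
```

```text
time_s: 12.3
position: [0.553, 0.1166, 0.0769]
tcp_rot: [[0.129, 0.992, 0.004], [0.992, -0.129, 0.0], [0.001, 0.004, -1.0]]
force: [-0.2, 1.7, 5.0]
opening: 0.641
grasp_force: 7.7
time_s: 12.8
position: [0.5538, 0.1242, 0.0552]
tcp_rot: [[0.13, 0.992, 0.002], [0.992, -0.13, 0.001], [0.001, 0.002, -1.0]]
force: [2.5, 3.1, -0.2]
opening: 0.642
grasp_force: 7.7
[ 2.52944704  3.13256717 -0.17513375] [0.55375444 0.12420927 0.05516452]
w6 [50, 47, 48, 48, 49, 35, 143, 156, 157, 143, 70, 71, 71, 72, 73, 73, 81, 139, 139, 139]
w7 [228, 230, 229, 231, 229, 166, 166, 168, 180, 182, 120, 119, 118, 117, 119, 118, 118, 118, 117, 118]
```

```bash
cat >> h.py <<'E'
def profile(img,d,rows,c0=281):
    """cup silhouette width per row -> (tool x, tool z) mm of the visible surface, plus brightness"""
    g=cv2.GaussianBlur(img,(1,5),0).astype(int); out=[]
    T=d["tool_from_camera"]
    for r in rows:
        row=g[r]; v=np.median(row[c0-25:c0+25])
        def edge(s):
            c=c0
            while 0<c<559 and abs(row[c]-v)<22: c+=s
            return c
        L,R=edge(-1),edge(1); w=R-L
        z=d["f"]*56/w; P=T[:3,:3]@np.array([((L+R)/2-d["cx"])/d["f"]*z,-(r-d["cy"])/d["f"]*z,-z])+T[:3,3]*1000
        out.append((r,L,R,int(v),round(P[0]),round(P[2])))
    return out
E
python3 - <<'E'
from h import *
d=cam("wrist")
for n in("w6","w7"):
    print(n,*profile(cv2.imread(f"pics/{n}.png",0),d,range(190,266,5)),sep="\n")
E
```

```text
w6
(190, 261, 374, 158, 45, -1)
(195, 239, 372, 159, 47, -23)
(200, 216, 342, 158, 43, -17)
(205, 241, 318, 104, 21, 62)
(210, 232, 327, 72, 28, 22)
(215, 229, 330, 72, 28, 12)
(220, 226, 333, 72, 28, 3)
(225, 223, 335, 72, 27, -5)
(230, 220, 338, 73, 28, -12)
(235, 217, 341, 73, 28, -19)
(240, 214, 343, 73, 27, -25)
(245, 211, 347, 79, 28, -31)
(250, 207, 351, 118, 28, -38)
(255, 207, 352, 139, 27, -39)
(260, 208, 351, 138, 24, -38)
(265, 208, 351, 136, 22, -39)
w7
(190, 245, 350, 159, 42, 10)
(195, 210, 345, 182, 47, -25)
(200, 209, 324, 181, 40, -5)
(205, 172, 289, 178, 39, -8)
(210, 260, 346, 121, 23, 40)
(215, 245, 347, 120, 28, 10)
(220, 227, 347, 120, 33, -13)
(225, 217, 348, 119, 34, -25)
(230, 211, 348, 119, 34, -30)
(235, 210, 349, 119, 32, -32)
(240, 210, 349, 119, 31, -33)
(245, 209, 350, 119, 29, -35)
(250, 209, 350, 119, 27, -36)
(255, 209, 350, 119, 25, -36)
(260, 208, 351, 119, 24, -38)
(265, 208, 351, 117, 22, -39)
```

```bash
python3 -m jog '[{"tx":0,"ty":0,"tz":0.5,"roll":0,"jaw":0.641},{"tx":0,"ty":0,"tz":0.5,"roll":0,"jaw":0.641},{"tx":0,"ty":0,"tz":0,"roll":0,"jaw":0.641}]'
python3 - <<'E'
from h import *
d=cam("wrist");save(d,"w8");print(*profile(cv2.imread(f"pics/w8.png",0),d,range(200,266,5)),sep="\n")
E
```

```text
time_s: 13.25
position: [0.5527, 0.1235, 0.0452]
tcp_rot: [[0.13, 0.992, -0.0], [0.992, -0.13, 0.0], [-0.0, -0.0, -1.0]]
force: [2.0, 2.5, -1.5]
opening: 0.645
grasp_force: 7.7
(200, 193, 320, 158, 44, -18)
(205, 194, 293, 150, 32, 16)
(210, 259, 345, 109, 23, 40)
(215, 239, 346, 108, 30, 3)
(220, 230, 347, 108, 32, -10)
(225, 215, 348, 108, 35, -26)
(230, 210, 349, 108, 34, -32)
(235, 209, 349, 108, 33, -33)
(240, 208, 350, 108, 31, -35)
(245, 208, 351, 108, 30, -37)
(250, 207, 352, 108, 29, -39)
(255, 205, 354, 108, 28, -42)
(260, 205, 353, 108, 26, -42)
(265, 204, 354, 106, 25, -44)
```

The profile slope shows about 50° of tilt, so the ledge works. Now I'll back off the mixer and press down on the bench to lay the cup on its side.

```bash
python3 -m jog '[{"tx":1,"ty":0,"tz":0,"roll":0,"jaw":0.641},{"tx":2,"ty":0,"tz":0,"roll":0,"jaw":0.641},{"tx":0,"ty":0,"tz":0.4,"roll":0,"jaw":0.641},{"tx":0,"ty":0,"tz":0.4,"roll":0,"jaw":0.641},{"tx":0,"ty":0,"tz":0.4,"roll":0,"jaw":0.641},{"tx":0,"ty":0,"tz":0.4,"roll":0,"jaw":0.641},{"tx":0,"ty":0,"tz":0.2,"roll":0,"jaw":0.641},{"tx":0,"ty":0,"tz":0,"roll":0,"jaw":0.641}]'
python3 - <<'E'
from h import *
d=cam("wrist");save(d,"w9");print(*profile(cv2.imread(f"pics/w9.png",0),d,range(200,266,5)),sep="\n")
E
```

```text
time_s: 14.1
position: [0.5556, 0.1534, 0.0286]
tcp_rot: [[0.131, 0.991, -0.002], [0.991, -0.131, 0.0], [0.0, -0.002, -1.0]]
force: [-3.2, 2.6, 6.9]
opening: 0.646
grasp_force: 7.6
(200, 212, 332, 154, 42, -11)
(205, 187, 300, 152, 37, -3)
(210, 273, 349, 111, 17, 64)
(215, 255, 349, 106, 24, 23)
(220, 248, 350, 106, 26, 10)
(225, 225, 351, 106, 33, -20)
(230, 224, 352, 106, 31, -22)
(235, 205, 353, 106, 35, -39)
(240, 204, 354, 106, 34, -41)
(245, 203, 355, 106, 32, -43)
(250, 202, 356, 106, 31, -45)
(255, 202, 357, 106, 30, -46)
(260, 199, 360, 105, 30, -50)
(265, 200, 359, 104, 27, -49)
```

The cup is at about 60° and has slid a little in the grip. I'll ease the grip gradually so it settles onto its side.

```bash
python3 -m jog '[{"tx":0,"ty":0,"tz":0,"roll":0,"jaw":0.6425},{"tx":0,"ty":0,"tz":0,"roll":0,"jaw":0.643},{"tx":0,"ty":0,"tz":0,"roll":0,"jaw":0.6435},{"tx":0,"ty":0,"tz":0,"roll":0,"jaw":0.6435},{"tx":0,"ty":0,"tz":0,"roll":0,"jaw":0.644},{"tx":0,"ty":0,"tz":0,"roll":0,"jaw":0.644}]'
python3 - <<'E'
from h import *
d=cam("wrist");save(d,"w10");print(*profile(cv2.imread(f"pics/w10.png",0),d,range(205,266,5)),sep="\n")
E
```

```text
time_s: 14.75
position: [0.5572, 0.1531, 0.0277]
tcp_rot: [[0.13, 0.992, 0.001], [0.992, -0.13, -0.0], [-0.0, 0.001, -1.0]]
force: [0.7, 0.1, -0.6]
opening: 0.647
grasp_force: 0.6
(205, 220, 318, 210, 32, 18)
(210, 273, 286, 176, -258, 1062)
(215, 251, 339, 136, 21, 35)
(220, 242, 339, 135, 23, 17)
(225, 223, 339, 134, 29, -9)
(230, 221, 338, 134, 27, -11)
(235, 221, 338, 133, 25, -12)
(240, 222, 337, 133, 22, -10)
(245, 222, 337, 132, 19, -11)
(250, 222, 337, 133, 17, -11)
(255, 223, 336, 132, 14, -10)
(260, 223, 336, 131, 11, -10)
(265, 224, 335, 129, 8, -9)
```

Run:
```python
from h import *
S=cam("scene");T=cam("top")
a=cv2.imread("pics/w10.png")[150:350,120:440]
i=cv2.resize(S["img"][100:240,230:410][...,::-1],None,fx=2.5,fy=2.5)
b=np.zeros((600,780,3),np.uint8);b[:200,:320]=a;b[:350,330:]=i
b[250:570,:320]=cv2.resize(T["img"][160:240,190:270][...,::-1],(320,320))
cv2.imwrite("pics/c10.png",b)
```

```text
(no output)
```

View pics/c10.png

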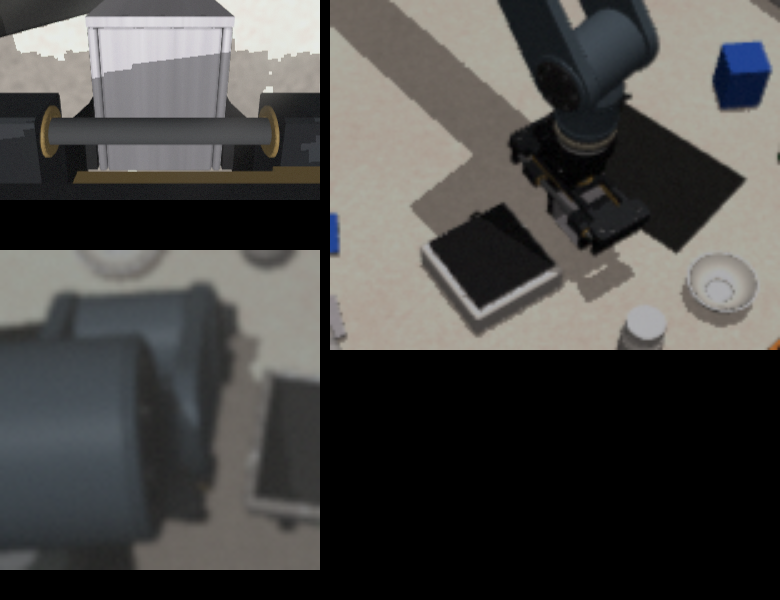

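The cup now lies on its side: floor toward +y, mouth toward the mixer, and the seam lines are its wall and floor edges. I'll find its floor edge so I can re-grip in the middle.

Run:
```python
from h import *
d=cam("wrist");s=d["s"];g=cv2.imread("pics/w10.png",0)
print(g[140:190:2,280].tolist())
for r in(160,164,168,172,176): print(r,(s["tcp_rot"].T@(onz(d,(r,280),.056)-s["position"])*1000).round(1))
```

```text
[47, 38, 178, 110, 88, 90, 88, 88, 87, 88, 89, 87, 88, 145, 218, 217, 217, 217, 204, 184, 208, 213, 214, 213, 213]
160 [ 62.   -0.8 -28.2]
164 [ 60.4  -0.8 -28.2]
168 [ 58.9  -0.8 -28.2]
172 [ 57.3  -0.8 -28.2]
176 [ 55.7  -0.8 -28.2]
```

```bash
python3 -m jog '[{"tx":0,"ty":0,"tz":0,"roll":0,"jaw":0.7},{"tx":0.8,"ty":0,"tz":0,"roll":0,"jaw":0.7},{"tx":1.55,"ty":0,"tz":0,"roll":0,"jaw":0.7},{"tx":0,"ty":0,"tz":0,"roll":0,"jaw":0.4},{"tx":0,"ty":0,"tz":0,"roll":0,"jaw":0.4},{"tx":0,"ty":0,"tz":0,"roll":0,"jaw":0.4}]';python3 -m jog '[{"tx":0,"ty":0,"tz":-3,"roll":0,"jaw":0.4},{"tx":0,"ty":0,"tz":-2.8,"roll":0,"jaw":0.4},{"tx":-3,"ty":0,"tz":0,"roll":0,"jaw":0.4},{"tx":-3,"ty":0,"tz":0,"roll":0,"jaw":0.4},{"tx":0,"ty":0,"tz":0,"roll":0,"jaw":0.4},{"tx":0,"ty":0,"tz":0,"roll":0,"jaw":0.4}]'
python3 - <<'E'
from h import *
d=cam("wrist");save(d,"w11");print(*profile(cv2.imread(f"pics/w11.png",0),d,range(205,266,10)),sep="\n");print(go([.552,.1153,.0825]))
E
```

```text
time_s: 15.55
position: [0.56, 0.1774, 0.028]
tcp_rot: [[0.129, 0.992, 0.001], [0.992, -0.129, 0.0], [0.001, 0.001, -1.0]]
force: [0.9, 2.1, 0.9]
opening: 0.642
grasp_force: 30.0
time_s: 16.15
position: [0.5512, 0.1164, 0.0855]
tcp_rot: [[0.132, 0.991, -0.002], [0.991, -0.132, 0.0], [-0.0, -0.002, -1.0]]
force: [-0.1, 0.8, -1.6]
opening: 0.641
grasp_force: 30.0
(205, 224, 336, 77, 37, -2)
(215, 218, 341, 77, 36, -16)
(225, 212, 347, 77, 35, -28)
(235, 209, 351, 134, 33, -35)
(245, 221, 338, 133, 20, -13)
(255, 222, 337, 133, 15, -12)
(265, 223, 337, 130, 9, -12)
[-0.16  0.07  0.3 ]
```

```bash
python3 -m jog '[{"tx":-0.1,"ty":0,"tz":0.6,"roll":0,"jaw":0.4},{"tx":0,"ty":0,"tz":0.2,"roll":0,"jaw":0.641},{"tx":0.2,"ty":0,"tz":0.3,"roll":0,"jaw":0.641},{"tx":0.2,"ty":0,"tz":0.3,"roll":0,"jaw":0.641},{"tx":0.2,"ty":0,"tz":0.3,"roll":0,"jaw":0.641},{"tx":0.2,"ty":0,"tz":0.45,"roll":0,"jaw":0.641},{"tx":0.2,"ty":0,"tz":0.5,"roll":0,"jaw":0.641},{"tx":0,"ty":0,"tz":0,"roll":0,"jaw":0.641}]'
python3 - <<'E'
from h import *
d=cam("wrist");save(d,"w12");print(*profile(cv2.imread(f"pics/w12.png",0),d,range(205,266,5)),sep="\n")
E
python3 -m jog '[{"tx":0.05,"ty":0,"tz":0.5,"roll":0,"jaw":0.641},{"tx":0.05,"ty":0,"tz":0.5,"roll":0,"jaw":0.641},{"tx":0,"ty":0,"tz":0,"roll":0,"jaw":0.641}]'
python3 - <<'E'
from h import *
d=cam("wrist");save(d,"w13");print(*profile(cv2.imread(f"pics/w13.png",0),d,range(205,266,5)),sep="\n")
E
```

```text
time_s: 17.0
position: [0.5529, 0.1269, 0.0583]
tcp_rot: [[0.129, 0.992, -0.001], [0.992, -0.129, 0.0], [0.0, -0.001, -1.0]]
force: [0.3, 0.8, -1.9]
opening: 0.641
grasp_force: 7.7
(205, 214, 287, 197, 18, 73)
(210, 256, 334, 120, 18, 58)
(215, 240, 334, 134, 24, 23)
(220, 225, 334, 134, 29, 0)
(225, 225, 334, 134, 26, -1)
(230, 225, 334, 133, 24, -1)
(235, 225, 334, 134, 21, -2)
(240, 224, 334, 133, 19, -4)
(245, 224, 334, 134, 17, -5)
(250, 224, 335, 134, 15, -7)
(255, 224, 335, 134, 12, -7)
(260, 224, 335, 134, 10, -8)
(265, 224, 335, 131, 8, -9)
time_s: 17.35
position: [0.5531, 0.1271, 0.0485]
tcp_rot: [[0.13, 0.992, -0.001], [0.992, -0.13, -0.0], [-0.0, -0.001, -1.0]]
force: [0.1, 1.3, -1.1]
opening: 0.645
grasp_force: 7.7
(205, 261, 332, 123, 16, 79)
(210, 255, 332, 122, 17, 61)
(215, 229, 332, 122, 29, 9)
(220, 226, 332, 123, 27, 4)
(225, 226, 333, 122, 25, 2)
(230, 226, 333, 122, 23, 1)
(235, 225, 333, 122, 21, -1)
(240, 225, 334, 122, 19, -3)
(245, 225, 334, 122, 16, -4)
(250, 225, 334, 123, 14, -4)
(255, 224, 335, 122, 12, -7)
(260, 224, 335, 123, 10, -8)
(265, 224, 335, 121, 8, -9)
```

Tilt is about 40° now (corrected for the 48 mm seam width). I'll take the cup to the mat and finish with the pressed arc, well clear of the beaker.

```bash
python3 -m jog '[{"tx":0,"ty":0,"tz":0,"roll":0,"jaw":0.4},{"tx":1,"ty":0,"tz":-2,"roll":0,"jaw":0.4},{"tx":2.5,"ty":0.8,"tz":-2,"roll":0,"jaw":0.4},{"tx":3,"ty":1,"tz":0,"roll":0,"jaw":0.4},{"tx":3,"ty":1,"tz":0,"roll":0,"jaw":0.4},{"tx":3,"ty":1,"tz":0,"roll":0,"jaw":0.4},{"tx":1.6,"ty":0.3,"tz":1.5,"roll":0,"jaw":0.4},{"tx":0,"ty":0,"tz":1,"roll":0,"jaw":0.4}]';python3 -m jog '[{"tx":0,"ty":0,"tz":0.5,"roll":0,"jaw":0.4},{"tx":0,"ty":0,"tz":0,"roll":0,"jaw":0.4}]';python3 -m jog '[{"tx":0,"ty":0,"tz":0.3,"roll":0,"jaw":0.4},{"tx":0,"ty":0,"tz":0,"roll":0,"jaw":0.4}]'
```

```text
time_s: 18.2
position: [0.6129, 0.2635, 0.0637]
tcp_rot: [[0.127, 0.992, 0.002], [0.992, -0.127, 0.0], [0.001, 0.002, -1.0]]
force: [-1.1, -0.1, -2.6]
opening: 0.64
grasp_force: 30.0
time_s: 18.4
position: [0.6106, 0.2602, 0.0579]
tcp_rot: [[0.13, 0.991, -0.004], [0.991, -0.13, -0.001], [-0.002, -0.004, -1.0]]
force: [-0.5, -0.7, -2.5]
opening: 0.644
grasp_force: 30.0
time_s: 18.6
position: [0.6122, 0.2607, 0.0564]
tcp_rot: [[0.131, 0.991, -0.0], [0.991, -0.131, -0.0], [-0.0, -0.0, -1.0]]
force: [-0.6, 0.3, -3.0]
opening: 0.643
grasp_force: 30.0
```

```bash
python3 -m jog '[{"tx":0,"ty":0,"tz":0.3,"roll":0,"jaw":0.4},{"tx":0,"ty":0,"tz":0,"roll":0,"jaw":0.4}]';python3 -m jog '[{"tx":0,"ty":0,"tz":0.3,"roll":0,"jaw":0.4},{"tx":0,"ty":0,"tz":0,"roll":0,"jaw":0.4}]' | grep -E "pos|force";python3 -m jog '[{"tx":0,"ty":0,"tz":0.2,"roll":0,"jaw":0.4},{"tx":0,"ty":0,"tz":0,"roll":0,"jaw":0.4}]'| grep -E "pos|force"
```

```text
time_s: 18.8
position: [0.6121, 0.2613, 0.0534]
tcp_rot: [[0.13, 0.992, -0.0], [0.992, -0.13, -0.0], [-0.0, -0.0, -1.0]]
force: [0.1, -0.3, -2.7]
opening: 0.644
grasp_force: 30.0
position: [0.6119, 0.2616, 0.05]
force: [-0.5, 0.3, -2.2]
grasp_force: 30.0
position: [0.612, 0.2616, 0.0481]
force: [-0.5, 0.4, -2.2]
grasp_force: 30.0
```

```bash
for i in 1; do python3 -m jog '[{"tx":0,"ty":0,"tz":0.2,"roll":0,"jaw":0.4},{"tx":0,"ty":0,"tz":0,"roll":0,"jaw":0.4}]' | grep -E "pos|^force"; python3 -m jog '[{"tx":0,"ty":0,"tz":0.2,"roll":0,"jaw":0.4},{"tx":0,"ty":0,"tz":0,"roll":0,"jaw":0.4}]' | grep -E "pos|^force"; python3 -m jog '[{"tx":0,"ty":0,"tz":0.2,"roll":0,"jaw":0.4},{"tx":0,"ty":0,"tz":0,"roll":0,"jaw":0.4}]'| grep -E "pos|^force"; done
python3 - <<'E'
from h import *
d=cam("wrist");save(d,"w14");print(*profile(cv2.imread(f"pics/w14.png",0),d,range(205,266,10)),sep="\n")
E
```

```text
position: [0.612, 0.2616, 0.0461]
force: [-0.2, -0.1, -1.8]
position: [0.612, 0.2616, 0.0441]
force: [-0.7, -0.3, -2.2]
position: [0.6124, 0.2617, 0.0424]
force: [0.0, 1.0, -1.5]
(205, 266, 332, 122, 12, 96)
(215, 249, 332, 122, 18, 45)
(225, 226, 333, 122, 25, 2)
(235, 225, 333, 122, 21, -1)
(245, 225, 334, 122, 16, -4)
(255, 224, 334, 122, 12, -6)
(265, 224, 335, 121, 8, -9)
```

```bash
python3 -m jog '[{"tx":0,"ty":0,"tz":0.2,"roll":0,"jaw":0.4},{"tx":0,"ty":0,"tz":0,"roll":0,"jaw":0.4}]' | grep -E "pos|^force"; python3 -m jog '[{"tx":0,"ty":0,"tz":0.2,"roll":0,"jaw":0.4},{"tx":0,"ty":0,"tz":0,"roll":0,"jaw":0.4}]' | grep -E "pos|^force"
```

```text
position: [0.6124, 0.2617, 0.0422]
force: [-2.1, -1.3, 7.1]
position: [0.6125, 0.2617, 0.042]
force: [-5.5, -2.0, 15.4]
```

```bash
python3 -m jog '[{"tx":0,"ty":0,"tz":-0.12,"roll":0,"jaw":0.64},{"tx":0.25,"ty":0,"tz":-0.03,"roll":0,"jaw":0.6405},{"tx":0.27,"ty":0,"tz":-0.03,"roll":0,"jaw":0.6405},{"tx":0.27,"ty":0,"tz":0,"roll":0,"jaw":0.6405},{"tx":0.27,"ty":0,"tz":0.02,"roll":0,"jaw":0.6405},{"tx":0.27,"ty":0,"tz":0.05,"roll":0,"jaw":0.6405},{"tx":0.26,"ty":0,"tz":0.05,"roll":0,"jaw":0.6405}]'
python3 - <<'E'
from h import *
d=cam("wrist");save(d,"w15");print(*profile(cv2.imread(f"pics/w15.png",0),d,range(195,266,5)),sep="\n")
E
```

```text
time_s: 20.95
position: [0.6151, 0.2755, 0.0413]
tcp_rot: [[0.129, 0.992, 0.001], [0.992, -0.129, -0.003], [-0.003, 0.002, -1.0]]
force: [-1.8, -6.1, 9.1]
opening: 0.642
grasp_force: 9.2
(195, 220, 290, 175, 23, 84)
(200, 277, 339, 105, 12, 113)
(205, 258, 331, 119, 18, 73)
(210, 256, 331, 118, 16, 66)
(215, 244, 332, 118, 21, 35)
(220, 231, 332, 118, 25, 11)
(225, 227, 332, 118, 24, 5)
(230, 226, 333, 118, 23, 1)
(235, 226, 333, 118, 20, 0)
(240, 225, 333, 118, 18, -2)
(245, 225, 334, 118, 16, -4)
(250, 225, 334, 117, 14, -4)
(255, 224, 334, 118, 12, -6)
(260, 224, 335, 118, 10, -8)
(265, 224, 335, 116, 8, -9)
```

The corner mostly slid. A better way is to hold the tilted cup just above the bench and push it horizontally against the mixer's side. The housing's upper edge presses on the cup above the grip point and turns it upright using normal forces only.

```bash
python3 -m jog '[{"tx":0,"ty":0,"tz":0,"roll":0,"jaw":0.4},{"tx":0,"ty":0,"tz":-2,"roll":0,"jaw":0.4},{"tx":-2.5,"ty":-0.8,"tz":-2,"roll":0,"jaw":0.4},{"tx":-3.5,"ty":-1.1,"tz":0,"roll":0,"jaw":0.4},{"tx":-3.5,"ty":-1.1,"tz":0,"roll":0,"jaw":0.4},{"tx":-3.2,"ty":-1.1,"tz":0,"roll":0,"jaw":0.4},{"tx":-1.5,"ty":-0.1,"tz":2.1,"roll":0,"jaw":0.4},{"tx":0,"ty":0,"tz":2,"roll":0,"jaw":0.4}]';python3 -m jog '[{"tx":0,"ty":0,"tz":0,"roll":0,"jaw":0.64},{"tx":0,"ty":0,"tz":0,"roll":0,"jaw":0.6405}]';python3 - <<'E'
from h import *
print(go([.5554,.14,.04]))
E
```

```text
time_s: 21.8
position: [0.554, 0.1398, 0.0383]
tcp_rot: [[0.132, 0.991, 0.001], [0.991, -0.132, -0.0], [-0.0, 0.001, -1.0]]
force: [0.6, 0.6, -2.7]
opening: 0.642
grasp_force: 30.0
time_s: 22.0
position: [0.5542, 0.1421, 0.038]
tcp_rot: [[0.13, 0.992, -0.001], [0.992, -0.13, 0.0], [-0.0, -0.001, -1.0]]
force: [-0.4, -0.6, -2.2]
opening: 0.643
grasp_force: 30.0
[-0.19  0.14 -0.2 ]
```

```bash
python3 -m jog '[{"tx":-0.3,"ty":0,"tz":-0.2,"roll":0,"jaw":0.641},{"tx":-0.3,"ty":0,"tz":0,"roll":0,"jaw":0.641},{"tx":-0.3,"ty":0,"tz":0,"roll":0,"jaw":0.641},{"tx":-0.3,"ty":0,"tz":0,"roll":0,"jaw":0.641},{"tx":0,"ty":0,"tz":0,"roll":0,"jaw":0.641}]';python3 - <<'E'
from h import *
d=cam("wrist");save(d,"w16");print(*profile(cv2.imread(f"pics/w16.png",0),d,range(205,266,10)),sep="\n")
E
python3 -m jog '[{"tx":-0.3,"ty":0,"tz":0,"roll":0,"jaw":0.641},{"tx":-0.3,"ty":0,"tz":0,"roll":0,"jaw":0.641},{"tx":0,"ty":0,"tz":0,"roll":0,"jaw":0.641}]';python3 - <<'E'
from h import *
d=cam("wrist");save(d,"w17");print(*profile(cv2.imread(f"pics/w17.png",0),d,range(205,266,10)),sep="\n")
E
```

```text
time_s: 22.5
position: [0.5531, 0.1306, 0.0406]
tcp_rot: [[0.13, 0.991, 0.002], [0.991, -0.13, 0.001], [0.001, 0.001, -1.0]]
force: [0.8, 3.3, 0.7]
opening: 0.64
grasp_force: 7.7
(205, 258, 331, 118, 18, 73)
(215, 226, 332, 118, 30, 5)
(225, 227, 332, 117, 24, 5)
(235, 226, 333, 118, 20, 0)
(245, 225, 334, 117, 16, -4)
(255, 224, 335, 117, 12, -7)
(265, 223, 335, 116, 8, -10)
time_s: 22.85
position: [0.5525, 0.125, 0.0404]
tcp_rot: [[0.13, 0.991, 0.002], [0.991, -0.13, 0.001], [0.002, 0.002, -1.0]]
force: [1.2, 5.4, 0.5]
opening: 0.643
grasp_force: 7.7
(205, 262, 331, 115, 15, 86)
(215, 227, 332, 114, 30, 6)
(225, 226, 333, 114, 25, 2)
(235, 225, 333, 114, 21, -1)
(245, 224, 334, 114, 17, -5)
(255, 224, 335, 113, 12, -7)
(265, 223, 336, 112, 9, -11)
```

```bash
python3 -m jog '[{"tx":-0.3,"ty":0,"tz":0,"roll":0,"jaw":0.6415},{"tx":-0.3,"ty":0,"tz":0,"roll":0,"jaw":0.6415},{"tx":-0.3,"ty":0,"tz":0,"roll":0,"jaw":0.6415},{"tx":0,"ty":0,"tz":0,"roll":0,"jaw":0.6415}]';python3 - <<'E'
from h import *
d=cam("wrist");save(d,"w18");print(*profile(cv2.imread(f"pics/w18.png",0),d,range(205,266,10)),sep="\n")
E
python3 -m jog '[{"tx":-0.3,"ty":0,"tz":0.1,"roll":0,"jaw":0.6415},{"tx":-0.3,"ty":0,"tz":0.1,"roll":0,"jaw":0.6415},{"tx":0,"ty":0,"tz":0,"roll":0,"jaw":0.6415}]';python3 - <<'E'
from h import *
d=cam("wrist");save(d,"w19");print(*profile(cv2.imread(f"pics/w19.png",0),d,range(205,266,5)),sep="\n")
E
```

```text
time_s: 23.3
position: [0.5514, 0.1164, 0.0402]
tcp_rot: [[0.131, 0.991, 0.002], [0.991, -0.131, 0.002], [0.002, 0.002, -1.0]]
force: [1.1, 6.2, -0.6]
opening: 0.643
grasp_force: 6.1
(205, 264, 332, 110, 14, 89)
(215, 229, 333, 109, 29, 7)
(225, 225, 334, 109, 26, -1)
(235, 224, 335, 109, 22, -5)
(245, 223, 336, 109, 18, -8)
(255, 221, 337, 109, 15, -13)
(265, 220, 339, 107, 12, -18)
time_s: 23.65
position: [0.5506, 0.1105, 0.0383]
tcp_rot: [[0.13, 0.991, 0.002], [0.991, -0.13, 0.002], [0.002, 0.002, -1.0]]
force: [0.9, 6.1, 0.4]
opening: 0.641
grasp_force: 6.1
(205, 268, 334, 106, 12, 96)
(210, 260, 334, 103, 15, 69)
(215, 240, 335, 104, 25, 22)
(220, 223, 336, 104, 30, -5)
(225, 222, 346, 104, 32, -18)
(230, 222, 337, 104, 26, -9)
(235, 221, 338, 104, 25, -12)
(240, 220, 339, 104, 23, -15)
(245, 220, 339, 104, 21, -15)
(250, 219, 340, 104, 20, -18)
(255, 218, 341, 104, 18, -21)
(260, 217, 352, 104, 21, -32)
(265, 217, 342, 103, 15, -24)
```

```bash
python3 -m jog '[{"tx":-0.2,"ty":0,"tz":0.2,"roll":0,"jaw":0.6415},{"tx":-0.1,"ty":0,"tz":0.2,"roll":0,"jaw":0.6415},{"tx":0,"ty":0,"tz":0,"roll":0,"jaw":0.6415}]';python3 - <<'E'
from h import *
d=cam("wrist");save(d,"w20");print(*profile(cv2.imread(f"pics/w20.png",0),d,range(215,266,10)),sep="\n")
E
```

```text
time_s: 24.0
position: [0.5501, 0.1071, 0.035]
tcp_rot: [[0.13, 0.992, 0.002], [0.992, -0.13, 0.001], [0.001, 0.002, -1.0]]
force: [-0.1, 4.4, 4.2]
opening: 0.643
grasp_force: 6.0
(215, 238, 338, 102, 27, 13)
(225, 220, 339, 102, 30, -13)
(235, 218, 341, 102, 27, -18)
(245, 217, 342, 102, 24, -21)
(255, 215, 344, 102, 21, -26)
(265, 213, 345, 102, 18, -30)
```

```bash
python3 -m jog '[{"tx":0,"ty":0,"tz":0,"roll":0,"jaw":0.6425},{"tx":0.1,"ty":0,"tz":0,"roll":0,"jaw":0.643},{"tx":0.1,"ty":0,"tz":0,"roll":0,"jaw":0.6433},{"tx":0.1,"ty":0,"tz":0,"roll":0,"jaw":0.6435},{"tx":0.1,"ty":0,"tz":0,"roll":0,"jaw":0.6437},{"tx":0,"ty":0,"tz":0,"roll":0,"jaw":0.644}]';python3 - <<'E'
from h import *
d=cam("wrist");save(d,"w21");print(*profile(cv2.imread(f"pics/w21.png",0),d,range(195,266,5)),sep="\n")
E
```

```text
time_s: 24.65
position: [0.5505, 0.1103, 0.0338]
tcp_rot: [[0.13, 0.992, 0.001], [0.992, -0.13, -0.0], [0.0, 0.001, -1.0]]
force: [1.1, -0.2, 0.7]
opening: 0.646
grasp_force: 1.0
(195, 224, 335, 139, 42, 1)
(200, 223, 332, 140, 39, 3)
(205, 222, 295, 139, 18, 73)
(210, 266, 338, 101, 13, 75)
(215, 238, 339, 99, 28, 12)
(220, 237, 340, 99, 26, 8)
(225, 218, 351, 99, 35, -26)
(230, 217, 353, 99, 34, -29)
(235, 216, 354, 99, 32, -32)
(240, 215, 344, 100, 27, -25)
(245, 214, 356, 99, 30, -36)
(250, 213, 357, 99, 28, -38)
(255, 212, 358, 99, 27, -40)
(260, 211, 348, 100, 22, -34)
(265, 210, 360, 98, 25, -44)
```

```bash
python3 -m jog '[{"tx":0,"ty":0,"tz":0,"roll":0,"jaw":0.6443},{"tx":0,"ty":0,"tz":0,"roll":0,"jaw":0.6445},{"tx":0,"ty":0,"tz":0,"roll":0,"jaw":0.6448},{"tx":0,"ty":0,"tz":0,"roll":0,"jaw":0.6452},{"tx":0,"ty":0,"tz":0,"roll":0,"jaw":0.646}]';python3 - <<'E'
from h import *
d=cam("wrist");save(d,"w22");print(*profile(cv2.imread(f"pics/w22.png",0),d,range(195,266,5)),sep="\n")
E
```

```text
time_s: 25.2
position: [0.5499, 0.1104, 0.0339]
tcp_rot: [[0.13, 0.992, -0.0], [0.992, -0.13, 0.0], [0.0, -0.0, -1.0]]
force: [1.3, 0.1, 0.6]
opening: 0.643
grasp_force: 0.8
(195, 224, 336, 137, 42, -1)
(200, 223, 335, 137, 40, -1)
(205, 222, 306, 137, 25, 45)
(210, 269, 349, 103, 19, 53)
(215, 239, 350, 98, 32, -2)
(220, 238, 351, 98, 30, -5)
(225, 223, 353, 98, 34, -24)
(230, 217, 354, 98, 34, -30)
(235, 216, 355, 98, 32, -32)
(240, 204, 356, 98, 34, -42)
(245, 202, 357, 98, 33, -45)
(250, 212, 358, 99, 29, -39)
(255, 211, 360, 99, 28, -42)
(260, 210, 361, 99, 27, -44)
(265, 209, 362, 98, 26, -45)
```

```bash
python3 -m jog '[{"tx":0,"ty":0,"tz":0,"roll":0,"jaw":0.648},{"tx":0,"ty":0,"tz":0,"roll":0,"jaw":0.65},{"tx":0,"ty":0,"tz":0,"roll":0,"jaw":0.652},{"tx":0,"ty":0,"tz":0,"roll":0,"jaw":0.655}]';python3 - <<'E'
from h import *
d=cam("wrist");save(d,"w23");print(*profile(cv2.imread(f"pics/w23.png",0),d,range(195,266,5)),sep="\n")
E
```

```text
time_s: 25.65
position: [0.5494, 0.1103, 0.0338]
tcp_rot: [[0.13, 0.992, -0.001], [0.992, -0.13, -0.0], [-0.0, -0.001, -1.0]]
force: [-0.4, 0.9, -0.7]
opening: 0.653
grasp_force: 0.0
(195, 260, 321, 143, 16, 118)
(200, 241, 321, 143, 26, 55)
(205, 241, 320, 143, 22, 57)
(210, 241, 320, 142, 19, 56)
(215, 241, 320, 143, 15, 55)
(220, 241, 320, 135, 12, 54)
(225, 218, 346, 73, 33, -22)
(230, 218, 345, 73, 31, -21)
(235, 219, 345, 72, 28, -21)
(240, 219, 344, 72, 26, -21)
(245, 219, 344, 73, 24, -21)
(250, 219, 343, 73, 21, -21)
(255, 219, 343, 73, 19, -22)
(260, 219, 342, 73, 16, -21)
(265, 220, 342, 72, 14, -21)
```

Run:
```python
from h import *
g=cv2.imread("pics/w23.png",0);w=cv2.imread("pics/w21.png",0)
print(g[60:268:4,280].tolist())
for r in(150,165,180,195,205,215,222,230,250): 
    e=np.abs(np.diff(cv2.GaussianBlur(g,(3,3),0)[r].astype(int)));print(r,[(int(c),int(g[r,c-4]),int(g[r,c+4])) for c in range(160,420) if e[c]>12 and e[c]==e[max(0,c-3):c+4].max()])
d=cam("wrist");
for t in("cup",): print([(round(l["p"],2),np.round(l["point"]).tolist()) for l in landmark_of("wrist",t)])
for r in trace("wrist","cup"): print(r["p"],r["bbox"])
```

```text
[75, 189, 220, 221, 224, 225, 226, 226, 228, 228, 228, 227, 228, 229, 230, 231, 230, 230, 230, 80, 185, 210, 124, 231, 230, 230, 229, 228, 226, 226, 225, 225, 224, 142, 143, 143, 142, 143, 144, 143, 143, 72, 73, 74, 71, 72, 73, 72, 71, 74, 73, 73]
150 [(205, 231, 206), (215, 220, 103), (240, 96, 145), (246, 143, 146), (254, 146, 196), (261, 195, 232), (266, 233, 143), (280, 143, 193), (290, 194, 128), (305, 128, 185), (313, 185, 122), (323, 125, 106), (351, 122, 219), (361, 215, 227)]
165 [(161, 159, 226), (206, 229, 204), (215, 214, 88), (240, 78, 140), (245, 110, 229), (322, 221, 69), (350, 68, 222), (360, 206, 229)]
180 [(165, 159, 231), (206, 225, 194), (216, 214, 72), (240, 69, 136), (241, 69, 141), (247, 139, 227), (321, 220, 71), (349, 71, 219), (358, 214, 226)]
195 [(169, 159, 231), (207, 230, 197), (217, 218, 66), (241, 68, 141), (246, 139, 225), (259, 223, 147), (320, 138, 68), (347, 68, 216), (355, 216, 159), (362, 158, 225)]
205 [(177, 164, 211), (181, 168, 231), (187, 231, 167), (211, 165, 206), (217, 216, 68), (241, 69, 143), (320, 137, 69), (346, 71, 209), (347, 71, 213), (354, 209, 159), (387, 163, 223)]
215 [(210, 165, 219), (218, 219, 68), (241, 67, 140), (319, 137, 69), (345, 71, 137), (346, 68, 142), (355, 139, 155)]
222 [(210, 159, 214), (218, 214, 67), (319, 119, 67), (345, 71, 135), (355, 134, 158)]
230 [(209, 164, 132), (218, 135, 67), (344, 73, 134), (354, 133, 157)]
250 [(178, 26, 161), (208, 155, 125), (219, 135, 68), (342, 67, 129), (352, 130, 154), (380, 149, 59)]
[(0.63, [182.0, 280.0])]
0.61 [203.1, 133.1, 160.4, 136.3]
```

The edge pattern is clear: a bright rim band at cols 206–216 and 350–360, dark inner walls, and the lit inner floor at cols 241–321. The cup stands mouth-up beside the mixer, so I'll re-centre on it.

Run:
```python
from h import *
d=cam("wrist");s=d["s"];g=cv2.cvtColor(d["img"],cv2.COLOR_RGB2GRAY)
print(s["time_s"],g[120:160,284].tolist())
f=lambda r,c,z:(s["tcp_rot"].T@(onz(d,(r,c),z)-s["position"])*1000).round(1)
for r in(132,136,140,144): print(r,f(r,283,.072))
print(f(180,206,.072),f(180,358,.072),"floor far edge",f(221,280,.004),"floor y",f(205,241,.004),f(205,320,.004))
```

```text
25.85 [231, 232, 231, 231, 229, 229, 230, 228, 228, 228, 231, 230, 230, 231, 221, 160, 80, 79, 94, 149, 186, 201, 211, 213, 207, 200, 190, 175, 161, 133, 188, 230, 231, 230, 231, 231, 230, 230, 229, 229]
132 [ 72.6   0.2 -38.1]
136 [ 71.2   0.2 -38.1]
140 [ 69.9   0.3 -38.1]
144 [ 68.5   0.3 -38.1]
[ 55.7 -27.6 -38.1] [ 55.8  27.5 -38.1] floor far edge [18.7 -0.7 29.9] floor y [ 28.9 -24.6  29.9] [29.  23.8 29.9]
```

```bash
python3 -m jog '[{"tx":0,"ty":0,"tz":0,"roll":0,"jaw":0.78},{"tx":1,"ty":0,"tz":-1,"roll":0,"jaw":0.78},{"tx":1.6,"ty":0,"tz":0,"roll":0,"jaw":0.78},{"tx":1.6,"ty":0,"tz":0,"roll":0,"jaw":0.78},{"tx":0,"ty":0,"tz":0,"roll":0,"jaw":0.4},{"tx":0,"ty":0,"tz":0,"roll":0,"jaw":0.4},{"tx":0,"ty":0,"tz":0,"roll":0,"jaw":0.4},{"tx":0,"ty":0,"tz":0,"roll":0,"jaw":0.4}]'; python3 -m jog '[{"tx":0,"ty":0,"tz":-3.5,"roll":0,"jaw":0.4},{"tx":0,"ty":0,"tz":-3,"roll":0,"jaw":0.4},{"tx":-4,"ty":0,"tz":0,"roll":0,"jaw":0.4},{"tx":-4,"ty":0.1,"tz":0,"roll":0,"jaw":0.4},{"tx":-4.2,"ty":0.1,"tz":0,"roll":0,"jaw":0.4},{"tx":0,"ty":0,"tz":0,"roll":0,"jaw":0.4},{"tx":0,"ty":0,"tz":0,"roll":0,"jaw":0.4}]'
python3 - <<'E'
from h import *
print(go([.541,.031,.1]))
E
```

```text
time_s: 26.7
position: [0.5555, 0.1519, 0.0439]
tcp_rot: [[0.13, 0.991, -0.0], [0.991, -0.13, 0.0], [0.0, -0.0, -1.0]]
force: [0.6, 1.0, -1.3]
opening: 0.644
grasp_force: 29.8
time_s: 27.4
position: [0.541, 0.0293, 0.1085]
tcp_rot: [[0.133, 0.991, -0.002], [0.991, -0.133, 0.0], [0.0, -0.002, -1.0]]
force: [-0.1, 0.6, -2.4]
opening: 0.644
grasp_force: 29.8
[ 0.17 -0.02  0.85]
```

```bash
python3 -m jog '[{"tx":0.15,"ty":0,"tz":0.8,"roll":0,"jaw":0.4},{"tx":0,"ty":0,"tz":0.5,"roll":0,"jaw":0.4},{"tx":0,"ty":0,"tz":0.1,"roll":0,"jaw":0.4},{"tx":0,"ty":0,"tz":0.1,"roll":0,"jaw":0.4},{"tx":0,"ty":0,"tz":0,"roll":0,"jaw":0.4}]'
```

```text
time_s: 27.9
position: [0.5417, 0.033, 0.0939]
tcp_rot: [[0.128, 0.992, -0.0], [0.992, -0.128, 0.0], [0.0, -0.0, -1.0]]
force: [0.5, -0.3, -2.6]
opening: 0.643
grasp_force: 29.8
```

```bash
python3 -m jog '[{"tx":-0.15,"ty":0,"tz":0.1,"roll":0,"jaw":0.4},{"tx":0,"ty":0,"tz":0,"roll":0,"jaw":0.4}]'|grep -E "pos|^force"; python3 -m jog '[{"tx":0,"ty":0,"tz":0.1,"roll":0,"jaw":0.4},{"tx":0,"ty":0,"tz":0,"roll":0,"jaw":0.4}]'|grep -E "pos|^force"
```

```text
position: [0.5421, 0.0319, 0.0939]
force: [-0.7, 4.2, 5.8]
position: [0.5422, 0.0319, 0.0939]
force: [-3.0, 4.9, 10.9]
```

```bash
python3 -m jog '[{"tx":0,"ty":0,"tz":-0.1,"roll":0,"jaw":0.8},{"tx":0,"ty":0,"tz":0,"roll":0,"jaw":0.8},{"tx":0,"ty":0,"tz":-2,"roll":0,"jaw":0.8},{"tx":0,"ty":0,"tz":-4,"roll":0,"jaw":0.8},{"tx":0,"ty":0,"tz":-4,"roll":0,"jaw":0.8},{"tx":0,"ty":0,"tz":-4,"roll":0,"jaw":0.8},{"tx":-4,"ty":0.5,"tz":-3,"roll":0,"jaw":0.6},{"tx":-4,"ty":0.5,"tz":0,"roll":0,"jaw":0.6}]'; python3 -m jog '[{"tx":-4,"ty":0.5,"tz":0,"roll":0,"jaw":0.6},{"tx":-4,"ty":0.5,"tz":0,"roll":0,"jaw":0.6},{"tx":-4,"ty":0.5,"tz":0,"roll":0,"jaw":0.6},{"tx":-4,"ty":0.5,"tz":0,"roll":0,"jaw":0.6},{"tx":-4,"ty":0.5,"tz":0,"roll":0,"jaw":0.6}]' |grep pos; python3 -m jog '[{"tx":0,"ty":0,"tz":0,"roll":0.143,"jaw":0.6},{"tx":0,"ty":0,"tz":0,"roll":0.143,"jaw":0.6},{"tx":0,"ty":0,"tz":0,"roll":0.143,"jaw":0.6},{"tx":0,"ty":0,"tz":0,"roll":0.143,"jaw":0.6},{"tx":0,"ty":0,"tz":0,"roll":0.143,"jaw":0.6},{"tx":0,"ty":0,"tz":0,"roll":0.143,"jaw":0.6},{"tx":0,"ty":0,"tz":0,"roll":0.143,"jaw":0.6}]' |grep pos;  python3 -m jog '[{"tx":0,"ty":0,"tz":0,"roll":0.143,"jaw":0.6},{"tx":0,"ty":0,"tz":0,"roll":0.143,"jaw":0.6},{"tx":0,"ty":0,"tz":0,"roll":0.143,"jaw":0.6},{"tx":0,"ty":0,"tz":0,"roll":0.143,"jaw":0.6},{"tx":0,"ty":0,"tz":0,"roll":0,"jaw":0.6}]'
python3 - <<'E'
from h import *
d=cam("wrist");save(d,"w30");S=cam("scene");T=cam("top");save(S,"s30");save(T,"t30");print(d["s"]["joint_positions"].round(1))
for t in("vial","vial_center","tall_vial","holder","lid","round_lid","cup"):
  for n,c in(("wrist",d),("scene",S),("top",T)):
    print(t,n,[(round(l["p"],2),np.round(l["point"]).tolist(),onz(c,l["point"],.03).round(3).tolist()[:2]) for l in landmark_of(n,t)][:3])
print(dark(T,cv2.imread("pics/t30.png"),(201,345),.05,65))
E
```

```text
time_s: 29.1
position: [0.5443, -0.0507, 0.2677]
tcp_rot: [[0.126, 0.992, 0.011], [0.992, -0.126, -0.004], [-0.002, 0.011, -1.0]]
force: [1.3, 0.6, -0.7]
opening: 0.695
grasp_force: 0.0
position: [0.5398, -0.2533, 0.2625]
position: [0.54, -0.2516, 0.2624]
time_s: 30.8
position: [0.54, -0.2516, 0.2624]
tcp_rot: [[0.991, -0.132, -0.0], [-0.132, -0.991, -0.0], [-0.0, 0.0, -1.0]]
force: [0.1, 0.1, -0.4]
opening: 0.598
grasp_force: 0.0
[-35.7  26.6  85.1  -0.   68.3  61.9]
vial wrist [(0.79, [169.0, 303.0], [0.558, -0.284])]
vial scene [(0.58, [275.0, 212.0], [0.569, -0.297])]
vial top []
vial_center wrist [(0.7, [185.0, 312.0], [0.536, -0.293])]
vial_center scene [(0.46, [267.0, 208.0], [0.541, -0.291])]
vial_center top []
tall_vial wrist [(0.73, [167.0, 248.0], [0.571, -0.214]), (0.26, [18.0, 71.0], [0.763, -0.042])]
tall_vial scene [(0.68, [256.0, 241.0], [0.576, -0.201])]
tall_vial top []
holder wrist [(0.67, [161.0, 278.0], [0.573, -0.253])]
holder scene [(0.71, [273.0, 226.0], [0.59, -0.266])]
holder top [(0.33, [237.0, 366.0], [0.441, -0.304])]
lid wrist [(0.96, [324.0, 278.0], [0.332, -0.221]), (0.63, [244.0, 238.0], [0.467, -0.183])]
lid scene [(0.52, [228.0, 223.0], [0.466, -0.185])]
lid top []
round_lid wrist [(0.62, [237.0, 327.0], [0.461, -0.307]), (0.59, [170.0, 304.0], [0.557, -0.285])]
round_lid scene []
round_lid top [(0.57, [158.0, 255.0], [0.733, 0.093]), (0.46, [234.0, 366.0], [0.452, -0.306]), (0.44, [223.0, 423.0], [0.494, -0.509])]
cup wrist [(0.81, [215.0, 61.0], [0.54, 0.046])]
cup scene [(0.89, [148.0, 426.0], [0.661, 0.528]), (0.77, [123.0, 397.0], [0.52, 0.542]), (0.56, [201.0, 294.0], [0.531, 0.042])]
cup top [(0.89, [174.0, 141.0], [0.67, 0.505]), (0.48, [205.0, 273.0], [0.554, 0.025])]
(np.int32(0), 208271, ((590.7259521484375, 3.0283203125), (1465.4410400390625, 2191.10595703125), 0.12730269134044647))
```

Run:
```python
from h import *
from scipy.optimize import least_squares
d=cam("wrist");S=cam("scene")
s35,c35=np.sin(np.radians(35)),np.cos(np.radians(35))
pts={"vial":(-22+26*s35,-40,54-26*c35),"vial_center":(-22-2*s35,-40,54+2*c35),"tall_vial":(-22+26*s35,40,54-26*c35),"holder":(0,0,0)}
obs=[]
for n,c in(("wrist",d),("scene",S)):
  for t in pts:
    L=landmark_of(n,t)
    if L: obs.append((c,t,np.array(L[0]["point"]),1 if n=="wrist" else .7))
def P(v,t):
    a=v[2];R=np.array([[np.cos(a),-np.sin(a)],[np.sin(a),np.cos(a)]]);p=np.array(pts[t])/1000
    return np.r_[R@p[:2]+v[:2],p[2]]
f=lambda v:np.concatenate([w*(proj(c,P(v,t))[0]-o) for c,t,o,w in obs])
r=least_squares(f,[.577,-.255,0],loss="soft_l1");v=r.x
print(v[:2],np.degrees(v[2]));print([(t,f(v)[2*i:2*i+2].round(1).tolist()) for i,(c,t,o,w) in enumerate(obs)])
for b,n,c in((cv2.imread("pics/top0.png"),"top",cam("top")),):
  for th in(45,55,65): print(dark(c,b,(198,345),.03,th))
# vial mask axis in wrist picture
for n,c in(("wrist",d),("scene",S)):
  for t in("vial","tall_vial"):
    for m in trace(n,t)[:2]:
      ys,xs=np.nonzero(m["pixels"]);print(n,t,round(m["p"],2),np.round(m["bbox"]),len(ys))
  for t,L in(("vial",56),("tall_vial",95)):
    o=P(v,t);a=np.array([-np.cos(v[2])*s35,-np.sin(v[2])*s35,c35]);print(n,t,"mouth",proj(c,o+.026*a).round(0),"cap",proj(c,o+L/1000*a).round(0),"cap xyz",(o+L/1000*a).round(3))
```

```text
[ 0.57080115 -0.25379042] -9.810448503339053
[('vial', [-1.2, 8.2]), ('vial_center', [0.3, -1.9]), ('tall_vial', [0.3, 0.5]), ('holder', [-3.2, -1.1]), ('vial', [-2.4, -3.2]), ('vial_center', [-1.9, -0.3]), ('tall_vial', [-0.2, -1.0]), ('holder', [-2.3, -0.2])]
(np.int32(0), 226684, ((622.1393432617188, -1.1639404296875), (1548.888671875, 2241.777099609375), 0.4100484848022461))
(np.int32(10), 465, ((565.9751586914062, -252.7740020751953), (132.99652099609375, 60.59142303466797), 81.5167236328125))
(np.int32(12), 528, ((566.3112182617188, -252.2567596435547), (135.73915100097656, 63.26435852050781), 81.449462890625))
wrist vial 0.64 [298. 176.  20.  32.] 472
wrist vial mouth [[184. 311.]] cap [[203. 312.]] cap xyz [ 0.525 -0.287  0.079]
wrist tall_vial mouth [[182. 245.]] cap [[227. 239.]] cap xyz [ 0.517 -0.204  0.111]
scene vial 0.6 [280. 180.  29.  33.] 607
scene tall_vial 0.58 [226. 230.  10.  19.] 126
scene vial mouth [[263. 208.]] cap [[254. 204.]] cap xyz [ 0.525 -0.287  0.079]
scene tall_vial mouth [[249. 233.]] cap [[229. 225.]] cap xyz [ 0.517 -0.204  0.111]
```

Run:
```python
import cv2
i=cv2.imread("pics/w30.png")[140:270,190:350]
i=cv2.resize(i,None,fx=4.5,fy=4.5,interpolation=cv2.INTER_CUBIC)
for c in range(200,350,20): cv2.putText(i,str(c),(int((c-190)*4.5),10),0,.35,(0,0,255),1);cv2.line(i,(int((c-190)*4.5),12),(int((c-190)*4.5),20),(0,0,255))
for r in range(150,270,20): cv2.putText(i,str(r),(0,int((r-140)*4.5)),0,.35,(0,0,255),1);cv2.line(i,(25,int((r-140)*4.5)),(33,int((r-140)*4.5)),(0,0,255))
cv2.imwrite("pics/c30.png",i)
```

```text
(no output)
```

View pics/c30.png

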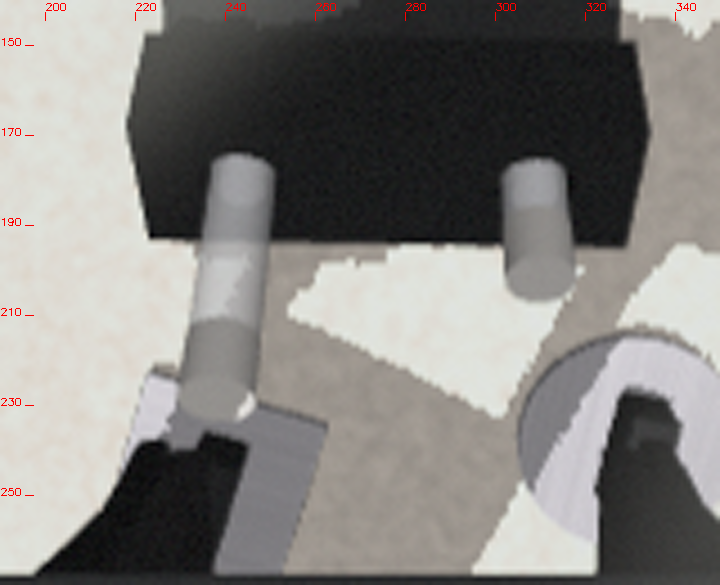

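The short vial's cap centre is at (308,201) and the tall one's at (238,228). The lid corners show at (223,222) and (261,235), with its grip hidden behind the finger.

Run:
```python
from h import *
d=cam("wrist");s=d["s"]
a=onz(d,(201.5,308.5),.079);b=onz(d,(228,237.5),.111);print(a,b)
print("lid corners",onz(d,(223,223),.013),onz(d,(234.5,261.5),.013),onz(d,(264,253),.013))
# holder frame from caps: difference = (-? ) tall-short in holder frame
s35=np.sin(np.radians(35));dx=-(95-56)*s35/1000
v=(b-a)[:2];print("yaw",np.degrees(np.arctan2(v[1],v[0])-np.arctan2(.08,dx)),np.linalg.norm(v),np.hypot(.08,dx))
print("tool x yaw",np.degrees(np.arctan2(s["tcp_rot"][1,0],s["tcp_rot"][0,0])), go(a+[0,0,.0]))
```

```text
[ 0.52739225 -0.2828857   0.079     ] [ 0.51651052 -0.20221462  0.111     ]
lid corners [ 0.49505302 -0.16376848  0.013     ] [ 0.47071791 -0.21544349  0.013     ] [ 0.42649177 -0.1961409   0.013     ]
yaw -7.939711867526433 0.08140168941835758 0.08306860827653746
tool x yaw -7.572295827729954 [-0.84  3.3  18.38]
```

```bash
python3 -m jog '[{"tx":-0.1,"ty":1.7,"tz":2,"roll":0,"jaw":0.5},{"tx":-0.2,"ty":1.7,"tz":4,"roll":0,"jaw":0.5},{"tx":0,"ty":0,"tz":4,"roll":0,"jaw":0.5},{"tx":0,"ty":0,"tz":3.5,"roll":0,"jaw":0.5},{"tx":0,"ty":0,"tz":2.5,"roll":0,"jaw":0.5},{"tx":0,"ty":0,"tz":0,"roll":0,"jaw":0.5}]'
python3 - <<'E'
from h import *
d=cam("wrist");s=d["s"];save(d,"w31");print(go([.5325,-.2853,.078]),s["force"])
for m in trace("wrist","vial")[:2]: print(m["p"],m["bbox"])
for t in("vial","vial_center"):
  for l in landmark_of("wrist",t)[:2]: print(t,l["p"],l["point"],(s["tcp_rot"].T@(onz(d,l["point"],.0556 if t!="vial" else .0327)-s["position"])*1000).round(1))
g=cv2.cvtColor(d["img"],cv2.COLOR_RGB2GRAY)
for r in(215,225,235,245,255,262): print(r,g[r,200:360:4].tolist())
E
```

```text
time_s: 33.4
position: [0.5303, -0.2829, 0.0991]
tcp_rot: [[0.991, -0.132, -0.007], [-0.132, -0.991, 0.005], [-0.007, -0.004, -1.0]]
force: [-0.5, 0.3, 0.1]
opening: 0.5
grasp_force: 0.0
[0.11 0.13 2.33] [-0.46619469  0.28242238  0.13239694]
0.93 [265.6, 204.6, 35.4, 61.6]
vial_center 0.71 [218.3, 285.2] [14.5  3.3 43.4]
215 [26, 29, 29, 30, 28, 28, 28, 26, 28, 27, 28, 26, 28, 25, 24, 31, 29, 23, 102, 151, 164, 168, 165, 155, 111, 21, 27, 25, 27, 28, 27, 27, 166, 164, 159, 159, 163, 162, 160, 159]
225 [25, 29, 24, 29, 28, 29, 19, 22, 25, 26, 28, 28, 27, 26, 25, 30, 24, 24, 108, 136, 143, 149, 150, 144, 117, 28, 28, 25, 29, 33, 32, 109, 164, 167, 163, 160, 163, 158, 158, 161]
235 [156, 159, 161, 155, 159, 160, 157, 158, 161, 156, 155, 155, 157, 155, 159, 167, 157, 161, 115, 132, 143, 148, 151, 143, 128, 147, 137, 135, 133, 127, 124, 162, 161, 161, 161, 163, 158, 159, 164, 162]
245 [161, 161, 228, 164, 157, 157, 121, 15, 15, 25, 24, 163, 159, 162, 157, 159, 161, 168, 117, 134, 142, 148, 150, 144, 131, 231, 232, 232, 230, 75, 30, 34, 34, 36, 162, 158, 165, 159, 160, 156]
255 [232, 162, 157, 159, 152, 21, 20, 18, 24, 24, 23, 160, 164, 154, 155, 158, 160, 159, 154, 153, 153, 154, 154, 152, 152, 232, 233, 230, 230, 30, 31, 39, 40, 43, 42, 70, 160, 202, 226, 225]
262 [126, 157, 157, 40, 17, 16, 25, 21, 30, 30, 25, 132, 155, 155, 158, 159, 161, 162, 163, 153, 154, 155, 152, 153, 161, 162, 159, 124, 75, 32, 37, 39, 44, 44, 45, 49, 48, 143, 225, 223]
```

```bash
python3 -m jog '[{"tx":0.1,"ty":0.2,"tz":1.1,"roll":0,"jaw":0.5},{"tx":0,"ty":0,"tz":1.1,"roll":0,"jaw":0.5},{"tx":0,"ty":0,"tz":0,"roll":0,"jaw":0.3},{"tx":0,"ty":0,"tz":0,"roll":0,"jaw":0.15},{"tx":0,"ty":0,"tz":0,"roll":0,"jaw":0.1},{"tx":0,"ty":0,"tz":0,"roll":0,"jaw":0.1},{"tx":0,"ty":0,"tz":0,"roll":0,"jaw":0.1}]';python3 -m jog '[{"tx":0,"ty":0,"tz":0,"roll":0,"jaw":0.1}]'
```

```text
time_s: 34.3
position: [0.5335, -0.2868, 0.0811]
tcp_rot: [[0.991, -0.132, 0.001], [-0.132, -0.991, -0.0], [0.001, 0.0, -1.0]]
force: [-0.8, -0.6, 0.1]
opening: 0.195
grasp_force: 30.0
time_s: 34.4
position: [0.5335, -0.2868, 0.0811]
tcp_rot: [[0.991, -0.132, 0.0], [-0.132, -0.991, -0.0], [0.001, 0.0, -1.0]]
force: [-0.6, 0.4, 0.4]
opening: 0.195
grasp_force: 30.0
```

```bash
python3 -m jog '[{"tx":-0.57,"ty":0,"tz":-0.82,"roll":0,"jaw":0.1},{"tx":-0.57,"ty":0,"tz":-0.82,"roll":0,"jaw":0.1},{"tx":-0.57,"ty":0,"tz":-0.82,"roll":0,"jaw":0.1},{"tx":-0.57,"ty":0,"tz":-0.82,"roll":0,"jaw":0.1},{"tx":-0.3,"ty":0,"tz":-2,"roll":0,"jaw":0.1},{"tx":0,"ty":0,"tz":-4,"roll":0,"jaw":0.1},{"tx":0,"ty":0,"tz":-3,"roll":0,"jaw":0.1},{"tx":0,"ty":0,"tz":0,"roll":0,"jaw":0.1}]'
python3 - <<'E'
from h import *
d=cam("wrist");s=d["s"];save(d,"w32");S=cam("scene");T=cam("top");save(S,"s32")
for m in trace("wrist","vial")[:2]: print(m["p"],m["bbox"])
print([(l["p"],l["point"]) for l in landmark_of("wrist","vial")],[(l["p"],l["point"]) for l in landmark_of("wrist","vial_center")])
for n,c in(("scene",S),("top",T)):
  print(n,[(round(l["p"],2),onz(c,l["point"],.05).round(4).tolist()) for l in landmark_of(n,"cup")],[(round(l["p"],2),onz(c,l["point"],.05).round(4).tolist()) for l in landmark_of(n,"plate")])
g=cv2.cvtColor(d["img"],cv2.COLOR_RGB2GRAY)
for r in range(110,266,12): print(r,g[r,240:330:4].tolist())
print(s["joint_positions"].round())
E
```

```text
time_s: 35.2
position: [0.5096, -0.2851, 0.2089]
tcp_rot: [[0.991, -0.132, 0.008], [-0.132, -0.991, -0.007], [0.009, 0.006, -1.0]]
force: [0.2, -0.4, 0.3]
opening: 0.195
grasp_force: 30.0
0.6 [262.1, 192.6, 32.0, 76.5]
0.42 [178.0, 160.6, 33.7, 68.5]
[(0.93, [204.1, 276.8])] [(0.63, [232.7, 280.9])]
scene [(0.94, [0.5195, 0.5137, 0.05]), (0.76, [0.6606, 0.5124, 0.05]), (0.72, [0.486, -0.1985, 0.05]), (0.62, [0.7635, -0.1444, 0.05]), (0.61, [0.4364, -0.2623, 0.05]), (0.6, [0.5497, 0.0272, 0.05])] [(0.8, [0.5447, 0.0316, 0.05]), (0.25, [0.5452, 0.0226, 0.05])]
top [(0.97, [0.5397, 0.51, 0.05]), (0.92, [0.6771, 0.4968, 0.05])] []
110 [221, 218, 217, 216, 218, 221, 219, 218, 220, 222, 222, 223, 220, 226, 227, 225, 223, 228, 226, 224, 225, 225, 224]
122 [93, 96, 96, 96, 95, 94, 89, 88, 84, 80, 77, 51, 50, 59, 68, 68, 225, 227, 224, 227, 227, 224, 227]
134 [73, 72, 67, 65, 63, 58, 53, 48, 39, 39, 34, 29, 32, 25, 29, 25, 52, 225, 227, 227, 228, 227, 226]
146 [57, 55, 48, 46, 43, 42, 32, 30, 30, 31, 23, 32, 22, 25, 22, 24, 27, 154, 158, 159, 156, 203, 227]
158 [47, 45, 42, 29, 30, 29, 29, 30
[... 299 characters left out ...]
 158, 153, 156, 160, 169, 182, 186, 177, 161, 159, 155, 157, 154, 154, 162, 157, 151, 161, 161]
206 [157, 150, 151, 158, 150, 154, 155, 146, 149, 161, 164, 159, 145, 137, 158, 156, 152, 150, 158, 163, 160, 162, 160]
218 [151, 155, 157, 156, 201, 228, 228, 174, 149, 161, 164, 159, 146, 154, 216, 214, 216, 216, 215, 179, 134, 134, 132]
230 [148, 149, 155, 162, 157, 147, 154, 153, 155, 162, 162, 159, 148, 158, 208, 214, 19, 59, 51, 33, 135, 131, 207]
242 [155, 163, 150, 24, 15, 23, 21, 147, 133, 141, 143, 145, 142, 163, 22, 26, 21, 23, 34, 89, 205, 162, 160]
254 [152, 131, 15, 19, 25, 22, 35, 122, 135, 142, 145, 141, 138, 127, 24, 29, 23, 26, 26, 207, 69, 37, 41]
[-40.  29.  90.  -0.  60.  57.]
```

```bash
python3 -m jog '[{"tx":-0.3,"ty":-4,"tz":0,"roll":0,"jaw":0.1},{"tx":-0.3,"ty":-4,"tz":0,"roll":0,"jaw":0.1},{"tx":-0.3,"ty":-4,"tz":0,"roll":0,"jaw":0.1},{"tx":-0.3,"ty":-4,"tz":0,"roll":0,"jaw":0.1},{"tx":-0.3,"ty":-4,"tz":0,"roll":0,"jaw":0.1},{"tx":-0.3,"ty":-4,"tz":0,"roll":0,"jaw":0.1},{"tx":-0.3,"ty":-4,"tz":0,"roll":0,"jaw":0.1},{"tx":-0.2,"ty":-3.8,"tz":0,"roll":0,"jaw":0.1}]';python3 -m jog '[{"tx":0,"ty":0,"tz":0,"roll":0,"jaw":0.1},{"tx":0,"ty":0,"tz":0,"roll":0,"jaw":0.1}]' | grep pos
python3 - <<'E'
from h import *
d=cam("wrist");s=d["s"];save(d,"w33");print(go([.5286,.0337,.145]))
print([(l["p"],l["point"],onz(d,l["point"],.05)) for l in landmark_of("wrist","cup")])
g=cv2.cvtColor(d["img"],cv2.COLOR_RGB2GRAY)
pr=lambda x,y,z:proj(d,s["position"]*0+np.array([.542+.991*x-.132*y,.0319-.132*x-.991*y,z]))[0].round(0).tolist()
print("expected rim corners",[pr(x,y,.122) for x,y in((.028,-.028),(.028,.028),(-.028,.028),(-.028,-.028))])
for r in range(120,262,10): print(r,g[r,200:360:5].tolist())
print("col",g[80:266:4,262].tolist())
E
```

```text
time_s: 36.5
position: [0.5266, 0.0368, 0.2034]
tcp_rot: [[0.991, -0.132, -0.001], [-0.132, -0.991, 0.0], [-0.001, -0.0, -1.0]]
force: [0.8, -1.0, -0.9]
opening: 0.2
grasp_force: 30.0
position: [0.5268, 0.0357, 0.2034]
[0.18 0.08 5.84]
[(0.65, [181.9, 279.6], array([0.54647933, 0.0335222 , 0.05      ])), (0.57, [233.7, 281.9], array([0.48995135, 0.03833107, 0.05      ]))]
expected rim corners [[167.0, 246.0], [168.0, 319.0], [236.0, 316.0], [236.0, 248.0]]
120 [229, 230, 228, 228, 231, 229, 227, 230, 227, 227, 226, 227, 226, 229, 231, 230, 229, 231, 228, 231, 229, 228, 229, 230, 231, 226, 226, 228, 229, 231, 230, 227]
130 [227, 229, 231, 229, 189, 231, 229, 230, 229, 230, 230, 230, 231, 230, 232, 233, 233, 233, 232, 233, 233, 233, 233, 232, 232, 233, 232, 232, 231, 181, 230, 231]
140 [232, 230, 227, 230, 226, 230, 108, 107, 106, 100, 92, 84, 58, 51, 47, 67, 66, 66, 66, 67, 65, 65, 64, 62, 63, 64, 64, 62, 233, 205, 148, 150]
150 [230, 228, 230, 230, 162, 231, 100, 94, 89, 84, 77, 50, 46, 43, 39, 38, 36, 38, 38, 36, 34, 38, 39, 40, 38, 39, 38, 41, 180, 151, 155, 163]
160 [231, 228, 230
[... 1160 characters left out ...]
3, 125, 56, 57, 57, 233, 156, 157, 153, 156]
240 [233, 230, 232, 232, 233, 232, 229, 228, 227, 227, 19, 20, 46, 77, 170, 171, 184, 192, 184, 61, 62, 22, 216, 229, 228, 227, 227, 216, 159, 155, 154, 168]
250 [27, 28, 27, 23, 30, 25, 25, 31, 233, 231, 14, 21, 26, 91, 134, 146, 150, 147, 138, 25, 32, 21, 19, 161, 90, 35, 44, 45, 52, 56, 61, 68]
260 [24, 26, 25, 23, 28, 31, 28, 81, 58, 19, 22, 22, 17, 110, 134, 144, 148, 147, 138, 21, 22, 27, 18, 25, 63, 78, 43, 46, 50, 55, 61, 62]
col [228, 225, 230, 228, 226, 226, 227, 228, 225, 228, 229, 170, 230, 190, 83, 60, 52, 44, 40, 41, 83, 76, 88, 122, 139, 136, 135, 135, 134, 135, 133, 132, 134, 74, 75, 77, 76, 73, 104, 70, 46, 22, 26, 24, 17, 25, 22]
```

```bash
python3 -m jog '[{"tx":0.18,"ty":0.1,"tz":1.5,"roll":0,"jaw":0.1},{"tx":0,"ty":0,"tz":1.5,"roll":0,"jaw":0.1},{"tx":0,"ty":0,"tz":1.5,"roll":0,"jaw":0.1},{"tx":0,"ty":0,"tz":1.3,"roll":0,"jaw":0.1},{"tx":0,"ty":0,"tz":0,"roll":0,"jaw":0.1}]'; python3 -m jog '[{"tx":0,"ty":0,"tz":0,"roll":0,"jaw":0.195},{"tx":0,"ty":0,"tz":0,"roll":0,"jaw":0.2},{"tx":0,"ty":0,"tz":0,"roll":0,"jaw":0.21},{"tx":0,"ty":0,"tz":0,"roll":0,"jaw":0.22},{"tx":0,"ty":0,"tz":0,"roll":0,"jaw":0.26},{"tx":0,"ty":0,"tz":0,"roll":0,"jaw":0.3}]'
python3 - <<'E'
from h import *
d=cam("wrist");save(d,"w34")
for m in trace("wrist","vial")[:2]: print(m["p"],m["bbox"])
E
```

```text
time_s: 37.3
position: [0.5274, 0.0323, 0.144]
tcp_rot: [[0.991, -0.134, -0.004], [-0.134, -0.991, 0.0], [-0.004, 0.0, -1.0]]
force: [-0.4, -0.2, -0.3]
opening: 0.199
grasp_force: 30.0
time_s: 37.9
position: [0.5286, 0.0338, 0.1459]
tcp_rot: [[0.991, -0.132, 0.0], [-0.132, -0.991, -0.0], [0.0, 0.0, -1.0]]
force: [0.9, 0.4, 0.7]
opening: 0.275
grasp_force: 0.0
0.7 [264.1, 193.2, 29.8, 45.9]
```

```bash
python3 -m jog '[{"tx":0,"ty":0,"tz":-1,"roll":0,"jaw":0.35},{"tx":0,"ty":0,"tz":-3,"roll":0,"jaw":0.5},{"tx":0,"ty":0,"tz":-3,"roll":0,"jaw":0.6},{"tx":0,"ty":0,"tz":0,"roll":0,"jaw":0.7}]'|grep pos
python3 - <<'E'
from h import *
d=cam("wrist");save(d,"w35")
for m in trace("wrist","vial")[:2]: print(m["p"],m["bbox"])
for m in trace("wrist","cup")[:1]: print(m["p"],m["bbox"])
s=d["s"]; print("tips region", [(l["p"],l["point"]) for l in landmark_of("wrist","vial_center")])
E
python3 -m jog '[{"tx":-1,"ty":4,"tz":0,"roll":0,"jaw":0.6},{"tx":-1,"ty":4,"tz":0,"roll":0,"jaw":0.6},{"tx":-1,"ty":4,"tz":0,"roll":0,"jaw":0.6},{"tx":-1,"ty":4,"tz":0,"roll":0,"jaw":0.6},{"tx":-0.6,"ty":4,"tz":0,"roll":0,"jaw":0.6},{"tx":0,"ty":1.8,"tz":0,"roll":0.1,"jaw":0.6},{"tx":0,"ty":0,"tz":0,"roll":0.1,"jaw":0.6},{"tx":0,"ty":0,"tz":0,"roll":0.1,"jaw":0.6}]'; python3 -m jog '[{"tx":0,"ty":0,"tz":0,"roll":0,"jaw":0.6}]'|grep pos
python3 - <<'E'
from h import *
d=cam("wrist");s=d["s"];save(d,"w36");print(s["joint_positions"].round())
print(go([.454,-.176,.1]))
g=cv2.cvtColor(d["img"],cv2.COLOR_RGB2GRAY)
for m in trace("wrist","lid"): print(m["p"],m["bbox"])
for l in landmark_of("wrist","lid"): print(l["p"],l["point"],onz(d,l["point"],0))
for r in range(130,264,7): print(r,g[r,210:350:5].tolist())
E
```

```text
position: [0.5315, 0.0335, 0.2201]
0.74 [260.9, 180.0, 27.0, 27.9]
0.67 [246.6, 161.7, 70.4, 76.1]
tips region [(0.92, [192.7, 277.4])]
time_s: 39.4
position: [0.4531, -0.1768, 0.2143]
tcp_rot: [[0.905, -0.425, -0.003], [-0.425, -0.905, 0.002], [-0.003, -0.001, -1.0]]
force: [0.2, -0.3, 0.8]
opening: 0.598
grasp_force: 0.0
position: [0.4533, -0.1762, 0.2144]
[-34.  22. 103.  -0.  55.  80.]
[ 8.000e-02 -1.000e-02  1.146e+01]
0.62 [237.7, 260.7, 50.4, 43.2]
0.58 [253.6, 161.2, 53.2, 48.0]
0.51 [349.0, 252.1, 20.7, 14.5]
0.65 [269.2, 349.7] [ 0.31267637 -0.21572522  0.        ]
0.63 [188.8, 276.0] [ 0.45492468 -0.17182099  0.        ]
130 [227, 230, 225, 226, 227, 226, 227, 226, 223, 226, 163, 115, 226, 227, 227, 227, 157, 156, 156, 159, 163, 161, 211, 229, 229, 232, 231, 229]
137 [228, 229, 227, 225, 224, 226, 224, 223, 223, 160, 153, 157, 154, 154, 153, 153, 160, 154, 158, 158, 164, 156, 155, 154, 155, 159, 212, 159]
144 [227, 223, 164, 164, 162, 165, 226, 162, 159, 157, 154, 164, 154, 158, 158, 161, 158, 159, 152, 159, 162, 155, 162, 165, 163, 157, 163, 164]
151 [229, 202, 166, 162, 
[... 1679 characters left out ...]
, 160, 163, 226, 227]
235 [232, 227, 229, 229, 230, 229, 232, 230, 155, 163, 158, 158, 160, 162, 155, 160, 163, 162, 158, 157, 160, 155, 160, 162, 160, 229, 229, 225]
242 [230, 229, 19, 21, 28, 66, 231, 207, 160, 156, 156, 161, 157, 161, 157, 164, 166, 157, 154, 160, 157, 160, 158, 32, 46, 47, 88, 222]
249 [228, 16, 17, 24, 30, 46, 228, 160, 161, 155, 168, 163, 165, 165, 158, 155, 159, 155, 156, 159, 157, 165, 157, 42, 46, 51, 57, 199]
256 [16, 20, 24, 26, 20, 24, 230, 146, 156, 159, 159, 163, 165, 163, 162, 159, 157, 162, 157, 155, 159, 154, 157, 43, 47, 53, 58, 62]
263 [19, 19, 27, 27, 22, 24, 229, 115, 72, 72, 74, 74, 68, 59, 83, 131, 159, 161, 167, 155, 159, 153, 151, 45, 46, 52, 57, 63]
```

Run:
```python
from h import *
d=cam("wrist");s=d["s"];g=cv2.GaussianBlur(cv2.cvtColor(d["img"],cv2.COLOR_RGB2GRAY),(3,3),0).astype(int)
f=lambda r,c,z:(s["tcp_rot"].T@(onz(d,(r,c),z)-s["position"])*1000).round(1)
for r in(168,175,182,190,200): 
    e=np.abs(np.diff(g[r]));print(r,[(c,int(e[c])) for c in range(240,320) if e[c]>7 and e[c]==e[c-2:c+3].max()])
for c in(262,281,297):
    e=np.abs(np.diff(g[:,c]));print("col",c,[(r,int(e[r])) for r in range(155,216) if e[r]>8 and e[r]==e[r-2:r+3].max()])
print("plate L/R",f(185,253.5,.013),f(185,304,.013),"front/back",f(161.5,281,.013),f(209,281,.013))
print("bar L/R",f(190,274,.038),f(190,289,.038),"front/back",f(177,281,.038),f(208,281,.038))
```

```text
168 [(254, 9), (305, 12)]
175 [(254, 11), (273, 38), (286, 38), (305, 13)]
182 [(254, 13), (272, 40), (287, 44), (305, 11)]
190 [(254, 11), (272, 40), (286, 38), (305, 12)]
200 [(244, 19), (254, 14), (272, 46), (286, 39), (304, 28), (315, 30)]
col 262 [(162, 12), (208, 9)]
col 281 [(162, 12), (174, 51), (207, 74), (214, 25)]
col 297 [(162, 15), (203, 34)]
plate L/R [  7.4 -31.4 202. ] [  7.4  29.3 202. ] front/back [ 35.5   1.6 201.9] [-22.5   1.7 202. ]
bar L/R [  6.4  -6.3 177. ] [  6.4  10.5 177. ] front/back [ 21.1   1.5 176.9] [-14.5   1.6 177. ]
```

```bash
python3 -m jog '[{"tx":0.6,"ty":0,"tz":3,"roll":0,"jaw":0.5},{"tx":0,"ty":0,"tz":4,"roll":0,"jaw":0.45},{"tx":0,"ty":0,"tz":4,"roll":0,"jaw":0.45},{"tx":0,"ty":0,"tz":4,"roll":0,"jaw":0.45},{"tx":0,"ty":0,"tz":2.7,"roll":0,"jaw":0.45},{"tx":0,"ty":0,"tz":0,"roll":0,"jaw":0.45}]'; python3 -m jog '[{"tx":0,"ty":0,"tz":0.1,"roll":0,"jaw":0.1},{"tx":0,"ty":0,"tz":0,"roll":0,"jaw":0.1},{"tx":0,"ty":0,"tz":0,"roll":0,"jaw":0.1},{"tx":0,"ty":0,"tz":0,"roll":0,"jaw":0.1},{"tx":0,"ty":0,"tz":0,"roll":0,"jaw":0.1},{"tx":0,"ty":0,"tz":0,"roll":0,"jaw":0.1}]'
```

```text
time_s: 40.3
position: [0.4577, -0.1773, 0.0355]
tcp_rot: [[0.909, -0.418, -0.006], [-0.418, -0.909, 0.004], [-0.008, -0.001, -1.0]]
force: [-0.2, 0.5, 1.0]
opening: 0.451
grasp_force: 0.0
time_s: 40.9
position: [0.4605, -0.1793, 0.039]
tcp_rot: [[0.908, -0.419, 0.002], [-0.419, -0.908, -0.002], [0.003, 0.0, -1.0]]
force: [0.1, 0.1, 7.4]
opening: 0.181
grasp_force: 30.0
```

```bash
python3 -m jog '[{"tx":0,"ty":0,"tz":-0.3,"roll":0,"jaw":0.1},{"tx":0,"ty":0,"tz":-0.5,"roll":0,"jaw":0.1},{"tx":0,"ty":0,"tz":0,"roll":0,"jaw":0.1}]'
python3 - <<'E'
from h import *
d=cam("wrist");s=d["s"];save(d,"w37");print(s["moment"],s["force"])
for t in("lid","tall_vial"): print(t,[(round(m["p"],2),np.round(m["bbox"]).tolist()) for m in trace("wrist",t)][:3])
E
```

```text
time_s: 41.2
position: [0.4599, -0.1789, 0.0463]
tcp_rot: [[0.908, -0.419, 0.001], [-0.419, -0.908, -0.001], [0.001, 0.0, -1.0]]
force: [-0.1, 0.4, -0.7]
opening: 0.186
grasp_force: 30.0
[-0.00071592  0.18563427 -0.04253952] [-0.12568211  0.38024931 -0.74773236]
lid [(0.95, [415.0, 393.0, 28.0, 22.0]), (0.69, [228.0, 207.0, 99.0, 97.0])]
tall_vial [(0.93, [227.0, 31.0, 80.0, 166.0])]
```

```bash
python3 -m jog '[{"tx":0,"ty":0,"tz":-2,"roll":0,"jaw":0.1},{"tx":0,"ty":0,"tz":-4,"roll":0,"jaw":0.1},{"tx":0,"ty":0,"tz":-4,"roll":0,"jaw":0.1},{"tx":0,"ty":0,"tz":-4,"roll":0,"jaw":0.1},{"tx":0,"ty":0,"tz":-2,"roll":0,"jaw":0.1},{"tx":-0.2,"ty":-4,"tz":0,"roll":0,"jaw":0.1},{"tx":-0.3,"ty":-4,"tz":0,"roll":0,"jaw":0.1}]'; python3 -m jog '[{"tx":-0.3,"ty":-4,"tz":0,"roll":0,"jaw":0.1},{"tx":-0.3,"ty":-4,"tz":0,"roll":0,"jaw":0.1},{"tx":-0.3,"ty":-4,"tz":0,"roll":0,"jaw":0.1},{"tx":0,"ty":-2.6,"tz":0,"roll":-0.075,"jaw":0.1},{"tx":0,"ty":0,"tz":0,"roll":-0.075,"jaw":0.1},{"tx":0,"ty":0,"tz":0,"roll":-0.075,"jaw":0.1},{"tx":0,"ty":0,"tz":0,"roll":-0.075,"jaw":0.1},{"tx":0,"ty":0,"tz":0,"roll":0,"jaw":0.1}]';python3 -m jog '[{"tx":0,"ty":0,"tz":0,"roll":0,"jaw":0.1}]'|grep -E "pos|force"
python3 - <<'E'
from h import *
d=cam("wrist");s=d["s"];save(d,"w38");S=cam("scene");save(S,"s38")
print(go([.542,.0319,.16]),np.degrees(np.arctan2(s["tcp_rot"][1,0],s["tcp_rot"][0,0])))
for t in("lid","cup"): print(t,[(round(m["p"],2),np.round(m["bbox"]).tolist()) for m in trace("wrist",t)][:3])
g=cv2.cvtColor(d["img"],cv2.COLOR_RGB2GRAY)
for r in range(130,266,10): print(r,g[r,200:360:5].tolist())
print("col",g[130:266:3,245].tolist())
E
```

```text
time_s: 42.05
position: [0.4893, -0.1043, 0.2066]
tcp_rot: [[0.907, -0.422, 0.002], [-0.422, -0.907, -0.001], [0.002, -0.0, -1.0]]
force: [0.7, -0.1, -1.8]
opening: 0.18
grasp_force: 30.0
time_s: 42.85
position: [0.5411, 0.0326, 0.2051]
tcp_rot: [[0.991, -0.132, -0.001], [-0.132, -0.991, 0.0], [-0.001, -0.0, -1.0]]
force: [0.4, -0.0, 0.4]
opening: 0.178
grasp_force: 30.0
position: [0.5413, 0.0323, 0.2053]
force: [-0.1, -0.3, -1.5]
grasp_force: 30.0
[0.06 0.02 4.54] -7.670327049465645
lid [(0.82, [457.0, 314.0, 38.0, 20.0]), (0.62, [227.0, 208.0, 102.0, 91.0])]
cup [(0.9, [246.0, 172.0, 69.0, 38.0])]
130 [228, 226, 231, 231, 230, 227, 224, 226, 228, 229, 226, 227, 230, 230, 228, 232, 230, 230, 230, 228, 229, 230, 231, 227, 232, 228, 231, 228, 228, 230, 227, 230]
140 [227, 230, 230, 228, 227, 216, 216, 216, 218, 218, 217, 218, 160, 159, 157, 190, 172, 220, 193, 220, 219, 195, 220, 191, 221, 221, 194, 222, 183, 160, 152, 161]
150 [229, 227, 228, 230, 163, 227, 102, 96, 89, 84, 78, 53, 48, 44, 42, 40, 39, 38, 40, 37, 35, 40, 36, 34, 38, 38, 38, 45, 164, 156, 152, 162]
160 [231, 231, 231,
[... 1135 characters left out ...]
, 18, 135, 136, 135, 137, 136, 136, 138, 57, 230, 221, 159, 157, 156]
240 [232, 231, 231, 232, 232, 166, 181, 129, 132, 133, 126, 13, 40, 41, 24, 20, 26, 19, 25, 42, 43, 19, 138, 134, 134, 135, 57, 228, 156, 155, 155, 162]
250 [23, 27, 29, 29, 19, 26, 28, 27, 32, 134, 15, 22, 28, 20, 28, 36, 34, 35, 31, 23, 26, 25, 32, 139, 31, 36, 39, 45, 49, 55, 61, 64]
260 [30, 27, 25, 31, 28, 32, 31, 34, 67, 17, 20, 28, 27, 23, 34, 29, 29, 35, 34, 24, 28, 28, 22, 24, 72, 34, 42, 42, 51, 52, 57, 61]
col [229, 226, 171, 180, 230, 231, 87, 83, 79, 74, 50, 45, 39, 40, 38, 40, 35, 35, 33, 34, 38, 33, 32, 33, 35, 37, 80, 134, 132, 128, 136, 132, 130, 132, 135, 132, 132, 132, 133, 134, 134, 132, 36, 17, 21, 15]
```

Run:
```python
from h import *
d=cam("wrist");s=d["s"];g=cv2.GaussianBlur(cv2.cvtColor(d["img"],cv2.COLOR_RGB2GRAY),(3,3),0).astype(int)
f=lambda r,c,z:(s["tcp_rot"].T@(onz(d,(r,c),z)-s["position"])*1000).round(1)
for c in(260,300):
    e=np.abs(np.diff(g[:,c]));print("col",c,[(r,int(e[r])) for r in range(165,225) if e[r]>10 and e[r]==e[r-2:r+3].max()])
for r in(194,200,215,225): e=np.abs(np.diff(g[r]));print(r,[(c,int(e[c])) for c in range(220,335) if e[c]>15 and e[c]==e[c-2:c+3].max()])
for r in(184,186,188): print(r,f(r,281,.122))
print(f(195,248,.122),f(195,317,.122))
zl=s["position"][2]-.024; print("lid",f(207,281,zl),f(215,232,zl),f(215,328,zl))
```

```text
col 260 [(173, 21), (187, 24), (206, 17), (209, 19)]
col 300 [(174, 19), (188, 24), (206, 19), (209, 21)]
194 [(227, 59), (246, 35), (251, 27), (257, 30), (303, 25), (304, 25), (311, 20), (315, 32), (333, 53)]
200 [(220, 36), (228, 55), (246, 35), (251, 30), (257, 29), (303, 31), (311, 28), (315, 37), (333, 58)]
215 [(223, 38), (228, 51), (328, 47), (332, 54)]
225 [(229, 76), (327, 35), (332, 77)]
184 [30.4  0.6 83.5]
186 [28.8  0.6 83.5]
188 [27.2  0.6 83.5]
[ 21.5 -25.7  83.5] [21.6 29.3 83.5]
lid [27.5  0.3 24. ] [ 22.5 -29.   24. ] [22.6 28.5 24. ]
```

```bash
python3 -m jog '[{"tx":0.15,"ty":0.1,"tz":1.5,"roll":0,"jaw":0.1},{"tx":0,"ty":0,"tz":1.5,"roll":0,"jaw":0.1},{"tx":0,"ty":0,"tz":0.8,"roll":0,"jaw":0.1},{"tx":0,"ty":0,"tz":0,"roll":0,"jaw":0.1}]'|grep -E "pos|^force"; python3 -m jog '[{"tx":0,"ty":0,"tz":0.4,"roll":0,"jaw":0.1},{"tx":0,"ty":0,"tz":0.3,"roll":0,"jaw":0.1},{"tx":0,"ty":0,"tz":0,"roll":0,"jaw":0.1}]'|grep -E "pos|^force"; python3 -m jog '[{"tx":0,"ty":0,"tz":0.3,"roll":0,"jaw":0.1},{"tx":0,"ty":0,"tz":0,"roll":0,"jaw":0.1}]'|grep -E "pos|^force"; python3 -m jog '[{"tx":0,"ty":0,"tz":0.2,"roll":0,"jaw":0.1},{"tx":0,"ty":0,"tz":0,"roll":0,"jaw":0.1}]'|grep -E "pos|^force"
```

```text
position: [0.5421, 0.0312, 0.1665]
force: [-0.2, -0.2, -0.2]
position: [0.5429, 0.0311, 0.1606]
force: [-0.0, -0.0, -1.4]
position: [0.5429, 0.0311, 0.1575]
force: [-0.4, 0.1, -1.1]
position: [0.5428, 0.0311, 0.1554]
force: [-0.4, 0.7, -1.7]
```

```bash
python3 -m jog '[{"tx":0,"ty":0,"tz":0.2,"roll":0,"jaw":0.1},{"tx":0,"ty":0,"tz":0,"roll":0,"jaw":0.1}]'|grep -E "pos|^force"; python3 -m jog '[{"tx":0,"ty":0,"tz":0.15,"roll":0,"jaw":0.1},{"tx":0,"ty":0,"tz":0,"roll":0,"jaw":0.1}]'|grep -E "pos|^force"; python3 -m jog '[{"tx":0,"ty":0,"tz":0.15,"roll":0,"jaw":0.1},{"tx":0,"ty":0,"tz":0,"roll":0,"jaw":0.1}]'|grep -E "pos|^force"
```

```text
position: [0.5428, 0.0311, 0.1534]
force: [0.2, -0.3, -0.4]
position: [0.543, 0.0311, 0.153]
force: [-2.2, -0.3, 5.5]
position: [0.5431, 0.0311, 0.153]
force: [-3.5, 0.5, 13.7]
```

Contact came at z = 0.153, exactly the closed height. One firmer push, then I'll release and check.

```bash
python3 -m jog '[{"tx":0,"ty":0,"tz":0.15,"roll":0,"jaw":0.1},{"tx":0,"ty":0,"tz":0,"roll":0,"jaw":0.1}]'|grep -E "pos|^force"; python3 -m jog '[{"tx":0,"ty":0,"tz":-0.4,"roll":0,"jaw":0.22},{"tx":0,"ty":0,"tz":0,"roll":0,"jaw":0.3},{"tx":0,"ty":0,"tz":0,"roll":0,"jaw":0.4},{"tx":0,"ty":0,"tz":-2,"roll":0,"jaw":0.4},{"tx":0,"ty":0,"tz":-3,"roll":0,"jaw":0.5},{"tx":0,"ty":0,"tz":-3,"roll":0,"jaw":0.5},{"tx":0,"ty":0,"tz":0,"roll":0,"jaw":0.6},{"tx":0,"ty":0,"tz":0,"roll":0,"jaw":0.6}]'
python3 - <<'E'
from h import *
d=cam("wrist");s=d["s"];save(d,"w40");g=cv2.GaussianBlur(cv2.cvtColor(d["img"],cv2.COLOR_RGB2GRAY),(3,3),0).astype(int)
f=lambda r,c,z:(s["tcp_rot"].T@(onz(d,(r,c),z)-s["position"])*1000).round(1)
for r in(160,180,190,200,215): e=np.abs(np.diff(g[r]));print(r,[(c,int(e[c])) for c in range(215,345) if e[c]>12 and e[c]==e[c-2:c+3].max()])
for c in(255,268,282,300): e=np.abs(np.diff(g[:,c]));print("col",c,[(r,int(e[r])) for r in range(120,250) if e[r]>12 and e[r]==e[r-2:r+3].max()])
T=np.array
c0=(T([.5431,.0311]));ax=s["tcp_rot"][:2,0];ay=s["tcp_rot"][:2,1]
print("expected lid plate corners",[proj(d,np.r_[c0+ax*x+ay*y,.127])[0].round(1).tolist() for x,y in((.03,-.03),(.03,.03),(-.03,.03),(-.03,-.03))])
print("expected bar top corners",[proj(d,np.r_[c0+ax*x+ay*y,.152])[0].round(1).tolist() for x,y in((.018,-.008),(.018,.008),(-.018,.008),(-.018,-.008))])
for n in("scene","top"):
    c=cam(n)
    for t in("vial","lid","cup","tall_vial","beaker","round_lid"): print(n,t,[(round(l["p"],2),onz(c,l["point"],.1 if t in("lid",) else .05).round(3).tolist()[:2]) for l in landmark_of(n,t)][:4])
E
```

```text
position: [0.5431, 0.0311, 0.153]
force: [-6.8, 0.3, 24.6]
time_s: 45.9
position: [0.543, 0.0311, 0.233]
tcp_rot: [[0.991, -0.132, 0.0], [-0.132, -0.991, -0.0], [0.0, 0.0, -1.0]]
force: [-0.8, -0.8, -0.6]
opening: 0.57
grasp_force: 0.0
160 [(223, 37), (229, 43), (330, 58)]
180 [(225, 37), (230, 60), (250, 14), (251, 14), (308, 13), (329, 58)]
190 [(225, 43), (231, 59), (245, 42), (313, 48), (328, 59), (332, 14)]
200 [(226, 35), (231, 62), (245, 40), (270, 41), (288, 39), (313, 43), (328, 60)]
215 [(225, 15), (228, 16), (232, 87), (246, 43), (269, 48), (289, 44), (312, 37), (327, 75), (333, 14), (337, 36)]
col 255 [(137, 37), (140, 34), (147, 59), (185, 14), (249, 38)]
col 268 [(133, 28), (140, 16), (147, 50), (171, 20), (184, 17)]
col 282 [(136, 34), (140, 18), (147, 51), (171, 20), (184, 19), (185, 19), (198, 41), (245, 63)]
col 300 [(137, 35), (147, 52), (172, 18), (184, 25), (239, 31), (248, 24)]
expected lid plate corners [[179.7, 245.4], [179.7, 314.8], [244.5, 312.7], [244.4, 247.4]]
expected bar top corners [[200.0, 270.0], [200.0, 290.2], [242.4, 289.8], [242.4, 270.4]]
scene vial []
scene lid [(0.81, [0.54, 0.043]), (0.65, [0.406, -0.14]), (0.63, [0.389, -0.233])]
scene cup [(0.92, [0.543, 0.035]), (0.74, [0.663, 0.505]), (0.58, [0.521, 0.524])]
scene tall_vial [(0.72, [0.539, 0.028]), (0.66, [0.585, -0.216])]
scene beaker [(0.7, [0.545, 0.028]), (0.66, [0.521, -0.514])]
scene round_lid [(0.74, [0.488, -0.323]), (0.26, [0.581, -0.211])]
top vial []
top lid [(0.65, [0.349, -0.105]), (0.57, [0.316, -0.206]), (0.55, [0.487, -0.483])]
top cup [(0.6, [0.677, 0.497]), (0.59, [0.747, -0.019])]
top tall_vial [(0.71, [0.728, -0.125]), (0.54, [0.566, -0.198])]
top beaker [(0.83, [0.455, 0.31])]
top round_lid [(0.73, [0.436, -0.303])]
```

The edges match a level lid at the closed height with the vial inside, and the gripper is clear. I'll hand it in.

```bash
python3 -c "
from rig import *
print(hand_in())"
```

```text
the job is handed in; nothing more can be done
None
```

I handed in the job at about 46 s: the cup stands mouth-up in the middle of the plate with the short vial inside and the square lid pressed home. I let the vial fall the last 3–4 cm into the cup, and twice I eased my grip so the cup tipped the last 30° or so onto the bench. The lid's final fit was checked by contact height and camera edges only.

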